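# Clear the sample cases into the drawer under the microscope riser

### The arm

A 6-joint arm with a two-finger parallel gripper is mounted at the origin on the work surface. World frame = base frame: x ahead of the robot, y to its left, z up, the work surface at z = 0. Lengths are in m, angles in rad, forces in N, time in s.
With the tool pointing down it reaches from about 0.225 to 0.875 m from the base axis. Payload 3.4 kg.
Tool frame: the origin (TCP) lies between the finger pads; the fingertips stand 19 mm ahead of it and the grasp point (between the pads) is the TCP; z points along the fingers, y is the line along which they close (so a half turn about z gives the same grasp; the last joint's range is limited). The gripper opens to 85 mm and grips with 20 to 120 N. Pads are 22 mm wide; open, the fingers measure 114 mm over their backs; the gripper's body (76 mm by 85 mm) begins 54 mm behind the grasp point. The pads swing forward as they close: fully open they stand 13 mm farther back than shut.
Start: joints at [-0.121, 0.276, 1.505, -0, 1.361, -0.121], TCP at [0.575, -0, 0.25] pointing down, gripper open.
Joint ranges: [-2.89, 2.89], [-0.75, 2.08], [0.22, 2.7], [-1.18, 4.32], [0.11, 2.71], [-2.7, 2.7]. Speed limits (rad/s): [2.57, 2.57, 3.14, 3.14, 3.14, 3.14].

### API

Orientations are given as a unit quaternion [w, x, y, z].
In Python, from rig import get_state, imaging, ticket gives the robot as it stands. The module is installed in compiled form; this text tells all that it offers.
- The arm moves only by the shell command python3 -m inch 'ROWS' [FORCE]. ROWS is JSON, a list of rows, each an object with "claw": the opening, from -1 (shut) to 1 (fully open); "travel": the shift along the world's x, y, z in units of 200 mm (1.0 is 200 mm), a list of three; "turn": the turn about the world's z in units of 180 degrees (1.0 is 180 degrees). A call has 1 to 5 rows; each row is the pose to reach, as a shift and turn from the pose commanded when the call began, turning the shorter way round; what a row does not reach only later rows make up. A row lasts 1/10 s, in which the tool goes at most 50 mm and 8.59 degrees, less where a joint would pass 70% of its speed; a pose out of reach is approached as far as the arm can. A call with a number of a shift or a turn outside -1 to 1 is refused whole. A call with a gripper value outside its range is refused whole. The fingers move at their own pace and stop on an object; FORCE is the grip in N (left out, the last holds). Time passes only in rows, so rows that repeat a pose let the fingers close. It gives the time, the measured TCP pose, the force, the opening and the grip force at its end, in the units of the state.
- get_state(): the state, without advancing time (a new reading comes with each control period).
- imaging.get_image(name): name is "scene" or "side" or "wrist"; returns the picture (420x560x3 uint8, red, green, blue); there is no depth.
- imaging.camera_params(name): a dict with "camera_matrix" (3x3 intrinsics, pixels), "k1" (the pictures are not rectified: a ray, as slopes to the right and down, at radius r is drawn at 1 + k1 r^2 times it, then the intrinsics apply), "cam_to_world" (4x4, takes a point from camera to world coordinates); the wrist camera has in their place "T_tool_cam" (4x4, takes a point from camera to tool coordinates, whose origin is the TCP and whose axes are the flange's). Camera axes: x right, y down, z forward; pixel columns grow to the right and rows downward; lengths in m; the calibration is good to about 2 mm. A picture is of the moment at which its call begins: read the wrist's pose just before it. camera_params takes no time and is no camera call.
- ticket.sign_off(): hands the job in; it is judged then, once.
The state is a dict: "clock": time; "qpos": joint angles; "qd": joint speeds; "effort": joint torques, N m; "position": TCP position; "ee_rot": TCP orientation; "contact_force": force on the tool from outside, world axes, zero at the start; "moment": the same for the moment, N m; "width": finger opening in m; "gripper_force": force on a finger pad.
Only numpy, scipy, OpenCV 4.12 (cv2) and the standard library are available. Lean on these libraries where they do the work, as an engineer would, in place of code of your own. Each camera call takes 0.05 s, during which the arm holds its last target. There are 200 camera calls.

### The job

Put away all the sample cases: with the hooked rod, catch the brass eye hidden under the riser's ledge and pull the drawer fully out. Lift the tray by its handle and tip it over the open drawer so that its cases slide in, set the empty tray back flat on its mat, and put the cases lying on the bench into the drawer too. Then push the drawer fully home until it seats (the rod reaches under the ledge for that too); leave the rod lying in its cradle, and the bottle, mug and mouse where they are.

Things in the scene. Friction and masses are not known exactly. Their poses are not given: they have to be found in the camera images.
- drawer (a joint): How far the blue-fronted drawer under the grey riser is out: 0 = home and seated, 0.19 m = fully out. It slides toward the riser's front (riser's -x, the robot side). Friction about 1 N plus light damping; a spring roller detent keeps it home: 3 to 4 N pulls or pushes it over a crest 7 mm out, and it snaps home by itself from about 5 mm out.
- ledge_edge (a point): Middle of the lower front edge of the top board of the fixed grey riser; axes as the riser's: x runs from its front (robot side) to its back, z up. Board 320 (x) x 360 (y) x 18 mm, underside 120 mm above the bench. It overhangs the closed drawer's front by 45 mm: while the drawer is home the eye's centre is 28 mm behind and 78 mm below this point, hidden from above.
- eye (a point): Centre of the opening of the brass eye on the drawer's front; moves with the drawer, axes as the riser's, 42 mm above the bench. The eye is a level U of 8 mm round bar, opening 34 mm (x) x 52 mm (y), free above and below. Its outer bar runs along y, centred 21 mm before this point (-x); the drawer's front face is 17 mm behind it, 260 mm wide, top edge 75 mm above the bench.
- drawer_floor (a point): Middle of the front edge of the drawer's inner floor, 16 mm above the bench; moves with the drawer, axes as the riser's. The inside runs 239 mm from it along x and 122 mm to either side in y; walls 8 mm thick, 59 mm high above the floor. Fully out, the first 137 mm (x) of the inside lie open before the ledge.
- rod_grip (a point): Centre of the orange handle of the hooked rod (140 g). Handle 100 (x) x 18 (y) x 24 mm (z); from it a 10 mm round steel shaft runs along +x at mid height to 125 mm from this point, then turns straight down (-z) into a hook peg 10 mm thick that ends 45 mm below the shaft's centre line.
- rod_tip (a point): Lower end of the rod's hook peg: 125 mm ahead of rod_grip (x) and 45 mm below it (z). Axes as the rod's.
- cradle_rest (a point): Where rod_grip lies when the rod rests in its fixed grey cradle, 65 mm above the bench; x is the way the rod points. The rod starts there. The cradle carries the handle 38 mm behind this point and the shaft 68 mm ahead of it, in two notches open at the top, 8 mm thick, 15 mm deep, with about 3 mm play each side.
- mat: Black rubber mat of the tray, 250 x 130 x 4 mm, fixed on the bench. Origin at the centre of its underside; the tray starts on it, centred and the same way round (tray_grip 85 mm behind the origin in x, 49 mm above the bench).
- tray_grip (a point): Grip point of the tray's black upright handle, 45 mm above the tray's underside. The handle is a fin 42 (x) x 14 mm (y), top 62 mm above the underside. x points to the tray's open lip. Tray: smooth white enamel, 220 x 90 x 4 mm, side walls 20 mm high, a stop wall 25 mm ahead of this point, no wall at the lip; 160 g. Cases start to slide at 0.2 to 0.35 rad of tilt.
- tray_lip (a point): Middle of the tray's open lip, on the floor's upper face: 195 mm ahead of tray_grip (x), 41 mm below it (z).
- tray_mid (a point): Middle of the tray's load area (166 x 84 mm), on the floor's upper face: 110 mm ahead of tray_grip (x), 41 mm below it (z). z is the tray's up.
- case0_mid (a point): Centre of the orange sample case: a closed plastic box 70 (x) x 30 (y) x 20 mm (z), about 40 g. If present it starts on the tray.
- case1_mid (a point): Centre of the blue sample case: a closed plastic box 70 (x) x 30 (y) x 20 mm (z), about 40 g. If present it starts on the tray.
- case2_mid (a point): Centre of the green sample case: a closed plastic box 70 (x) x 30 (y) x 20 mm (z), about 40 g. If present it starts on the tray.
- case3_mid (a point): Centre of the red sample case: a closed plastic box 70 (x) x 30 (y) x 20 mm (z), about 40 g. If present it starts on the bench.
- case4_mid (a point): Centre of the purple sample case: a closed plastic box 70 (x) x 30 (y) x 20 mm (z), about 40 g. If present it starts on the bench.
- case5_mid (a point): Centre of the yellow sample case: a closed plastic box 70 (x) x 30 (y) x 20 mm (z), about 40 g. If present it starts on the bench.
- case6_mid (a point): Centre of the black sample case: a closed plastic box 70 (x) x 30 (y) x 20 mm (z), about 40 g. If present it starts on the bench.
- bottle: Bystander: amber stain bottle, 56 mm across and 130 mm tall, loose; origin at the centre of its underside.
- mug: Bystander: blue mug, 80 mm across and 90 mm tall, handle to its +y, loose; origin at the centre of its underside.
- mouse: Bystander: white computer mouse, 110 x 62 x 35 mm, loose; origin at the centre of its underside.

How it is judged:
On the way, in this order (a step that is already met when the one before it is completed fails the run):
1. the rod's hook peg is in the eye, the drawer still home (x of rod_tip in the frame of eye between -0.022 and 0.022 m and y of rod_tip in the frame of eye between -0.03 and 0.03 m and z of rod_tip in the frame of eye between -0.045 and -0.002 m and value of joint drawer below 0.01 m), for 0.1 s.
2. the drawer has been pulled out (over 165 mm) with the hook peg in the eye (x of rod_tip in the frame of eye between -0.022 and 0.022 m and y of rod_tip in the frame of eye between -0.03 and 0.03 m and z of rod_tip in the frame of eye between -0.045 and -0.002 m and value of joint drawer above 0.165 m), for 0.1 s.
3. the tray is tipped (over 0.35 rad) with its lip over the open drawer (angle between tray_mid's own z axis and vertical above 0.35 rad and value of joint drawer above 0.13 m and x of tray_lip in the frame of drawer_floor between -0.02 and 0.17 m and y of tray_lip in the frame of drawer_floor between -0.14 and 0.14 m and z of tray_lip in the frame of drawer_floor between 0 and 0.25 m), for 0.1 s.
4. all cases are in the open drawer and the tray is level again (x of case0_mid in the frame of drawer_floor between -0.002 and 0.242 m and y of case0_mid in the frame of drawer_floor between -0.125 and 0.125 m and z of case0_mid in the frame of drawer_floor between 0 and 0.075 m and x of case1_mid in the frame of drawer_floor between -0.002 and 0.242 m and y of case1_mid in the frame of drawer_floor between -0.125 and 0.125 m and z of case1_mid in the frame of drawer_floor between 0 and 0.075 m and x of case2_mid in the frame of drawer_floor between -0.002 and 0.242 m and y of case2_mid in the frame of drawer_floor between -0.125 and 0.125 m and z of case2_mid in the frame of drawer_floor between 0 and 0.075 m and x of case3_mid in the frame of drawer_floor between -0.002 and 0.242 m and y of case3_mid in the frame of drawer_floor between -0.125 and 0.125 m and z of case3_mid in the frame of drawer_floor between 0 and 0.075 m and x of case4_mid in the frame of drawer_floor between -0.002 and 0.242 m and y of case4_mid in the frame of drawer_floor between -0.125 and 0.125 m and z of case4_mid in the frame of drawer_floor between 0 and 0.075 m and x of case5_mid in the frame of drawer_floor between -0.002 and 0.242 m and y of case5_mid in the frame of drawer_floor between -0.125 and 0.125 m and z of case5_mid in the frame of drawer_floor between 0 and 0.075 m and x of case6_mid in the frame of drawer_floor between -0.002 and 0.242 m and y of case6_mid in the frame of drawer_floor between -0.125 and 0.125 m and z of case6_mid in the frame of drawer_floor between 0 and 0.075 m and value of joint drawer above 0.13 m and angle between tray_mid's own z axis and vertical below 0.15 rad), for 0.2 s.
At the end, for the whole second after the job is handed in: Drawer home (within 3 mm) with every present case inside it; rod in its cradle (handle centre within 18 mm of its rest, upright to 0.2 rad, pointing the right way to 0.15 rad); tray lying flat on its mat (handle and middle of the load area over the mat, tilt below 0.06 rad); nothing held (value of joint drawer below 0.003 m and x of case0_mid in the frame of drawer_floor between -0.002 and 0.242 m and y of case0_mid in the frame of drawer_floor between -0.125 and 0.125 m and z of case0_mid in the frame of drawer_floor between 0 and 0.075 m and x of case1_mid in the frame of drawer_floor between -0.002 and 0.242 m and y of case1_mid in the frame of drawer_floor between -0.125 and 0.125 m and z of case1_mid in the frame of drawer_floor between 0 and 0.075 m and x of case2_mid in the frame of drawer_floor between -0.002 and 0.242 m and y of case2_mid in the frame of drawer_floor between -0.125 and 0.125 m and z of case2_mid in the frame of drawer_floor between 0 and 0.075 m and x of case3_mid in the frame of drawer_floor between -0.002 and 0.242 m and y of case3_mid in the frame of drawer_floor between -0.125 and 0.125 m and z of case3_mid in the frame of drawer_floor between 0 and 0.075 m and x of case4_mid in the frame of drawer_floor between -0.002 and 0.242 m and y of case4_mid in the frame of drawer_floor between -0.125 and 0.125 m and z of case4_mid in the frame of drawer_floor between 0 and 0.075 m and x of case5_mid in the frame of drawer_floor between -0.002 and 0.242 m and y of case5_mid in the frame of drawer_floor between -0.125 and 0.125 m and z of case5_mid in the frame of drawer_floor between 0 and 0.075 m and x of case6_mid in the frame of drawer_floor between -0.002 and 0.242 m and y of case6_mid in the frame of drawer_floor between -0.125 and 0.125 m and z of case6_mid in the frame of drawer_floor between 0 and 0.075 m and distance between rod_grip and cradle_rest below 0.018 m and angle between rod_grip's own z axis and vertical below 0.2 rad and angle between the x axis of rod_grip and the x axis of cradle_rest, either way round below 0.15 rad and x of tray_grip in the frame of mat between -0.125 and 0.125 m and y of tray_grip in the frame of mat between -0.065 and 0.065 m and z of tray_grip in the frame of mat between 0.035 and 0.06 m and x of tray_mid in the frame of mat between -0.1 and 0.1 m and y of tray_mid in the frame of mat between -0.045 and 0.045 m and z of tray_mid in the frame of mat between 0.003 and 0.02 m and angle between tray_mid's own z axis and vertical below 0.06 rad); the robot touches nothing.
It fails at once if the bottle is moved by more than 30 mm (distance of bottle from where it was at the start of the episode above 0.03 m).
It fails at once if the mug is moved by more than 30 mm (distance of mug from where it was at the start of the episode above 0.03 m).
It fails at once if the mouse is moved by more than 30 mm (distance of mouse from where it was at the start of the episode above 0.03 m).
Of case0, case1, case2 only 1 to 3 are there at a start; the rules pass over those that are not, and their reading is None.
Of case3, case4, case5, case6 only 2 to 4 are there at a start; the rules pass over those that are not, and their reading is None.
At some moment in a run one of case3, case4, case5, case6 may be knocked a few centimetres aside while the robot is not near it.
It also fails if it takes over 210 s, if anything falls off the work surface, if the arm or the gripper's body presses on something with over 40 N, if the wrist force passes 120 N, or if a joint passes its speed limit or range.

## Working session

There is one attempt and no reset: what is moved stays moved. The work goes in short steps, Python scripts to look and compute and a shell command to move; the robot and the scene stay as the last step left them, time stands still between calls to the robot, and variables do not carry over. Pictures are saved under pics/ and viewed, at most 14 in all, crops included, and the job is handed in when it is done.

```bash
mkdir -p pics; cat > h.py <<'E'
import numpy as np, cv2
from rig import get_state, imaging, ticket
from scipy.spatial.transform import Rotation as R
def cam(name):
    p=imaging.camera_params(name); K=np.array(p["camera_matrix"]); k1=p["k1"]
    if name=="wrist":
        s=get_state(); q=s["ee_rot"]; T=np.eye(4); T[:3,:3]=R.from_quat([q[1],q[2],q[3],q[0]]).as_matrix(); T[:3,3]=s["position"]
        T=T@np.array(p["T_tool_cam"])
    else: T=np.array(p["cam_to_world"])
    return K,k1,T
def grab(name,fn=None):
    c=cam(name); im=imaging.get_image(name)[:,:,::-1].copy()
    if fn: cv2.imwrite("pics/"+fn,im)
    return im,c
def rays(c,px):
    K,k1,T=c; px=np.atleast_2d(np.array(px,float))
    n=cv2.undistortPoints(px[:,None],K,np.array([k1,0,0,0,0.]))[:,0]
    d=np.c_[n,np.ones(len(n))]@T[:3,:3].T
    return T[:3,3],d
def onplane(c,px,z):
    o,d=rays(c,px); return o+d*((z-o[2])/d[:,2])[:,None]
def proj(c,P):
    K,k1,T=c; P=np.atleast_2d(np.array(P,float)); q=(P-T[:3,3])@T[:3,:3]
    n=q[:,:2]/q[:,2:]; n=n*(1+k1*(n**2).sum(1))[:,None]
    return n@K[:2,:2].T+K[:2,2]
E
python3 - <<'E'
from h import *
for n in("scene","side","wrist"):
    im,c=grab(n,n+"0.png"); print(n,c[0].round(1).tolist(),c[1],c[2].round(3).tolist())
print(get_state())
E
```

```text
scene [[399.4, 0.0, 277.8], [0.0, 399.4, 206.0], [0.0, 0.0, 1.0]] -0.028073281666338306 [[0.798, 0.498, -0.338, 0.939], [0.602, -0.672, 0.432, -0.503], [-0.012, -0.548, -0.836, 1.035], [0.0, 0.0, 0.0, 1.0]]
side [[398.9, 0.0, 277.4], [0.0, 398.9, 208.9], [0.0, 0.0, 1.0]] 0.03270626570973023 [[0.858, -0.302, 0.415, 0.138], [-0.513, -0.502, 0.696, -0.764], [-0.002, -0.81, -0.586, 0.715], [0.0, 0.0, 0.0, 1.0]]
wrist [[329.6, 0.0, 281.0], [0.0, 329.6, 206.0], [0.0, 0.0, 1.0]] 0.0208481366341709 [[1.0, 0.001, -0.001, 0.576], [0.001, -0.945, -0.327, 0.085], [-0.002, 0.327, -0.945, 0.374], [0.0, 0.0, 0.0, 1.0]]
{'clock': 0.15, 'qpos': array([-1.20978143e-01,  2.76434262e-01,  1.50583378e+00, -1.88106718e-05,
        1.36070122e+00, -1.20993553e-01]), 'qd': array([ 0.00057949, -0.00499049, -0.00432312, -0.00158773, -0.00035042,
        0.00112975]), 'effort': array([ 9.65923646e-04, -4.17143512e+01, -2.46032345e+01, -1.26433165e-04,
        7.58384820e-03, -3.43765259e-05]), 'position': array([5.74633239e-01, 4.53632992e-05, 2.49650635e-01]), 'ee_rot': array([-5.36217978e-04,  7.07099774e-01,  7.07113453e-01, -4.31647753e-04]), 'contact_force': array([-0.12913079,  0.0728081 , -0.18819514]), 'moment': array([-0.0313416 ,  0.00210989, -0.03077923]), 'gripper_force': 0.0, 'width': 0.08515904028754842}
```

View pics/scene0.png

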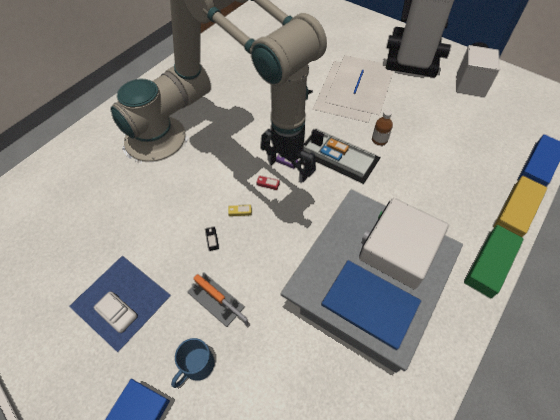

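View pics/side0.png

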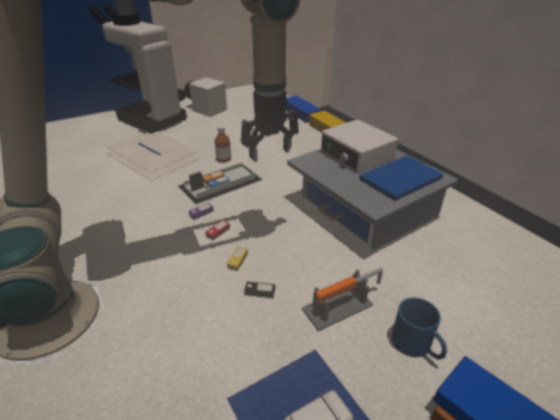

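```bash
python3 - <<'E'
from h import *
a=cv2.imread("pics/scene0.png"); b=cv2.imread("pics/side0.png")
def z(im,x,y,w,h): return cv2.resize(im[y:y+h,x:x+w],(400,300),interpolation=cv2.INTER_CUBIC)
cv2.imwrite("pics/col.png",np.vstack([np.hstack([z(a,180,120,200,150),z(a,280,190,200,150+20)]),np.hstack([z(a,160,250,120,90),z(b,280,130,180,135)])]))
for n,im in(("scene",a),("side",b)):
    c=cam(n); hsv=cv2.cvtColor(im,cv2.COLOR_BGR2HSV)
    for nm,lo,hi in(("red",(172,120,60),(180,255,255)),("red0",(0,150,60),(6,255,255)),("orange",(6,150,90),(16,255,255)),("yellow",(20,110,90),(34,255,255)),("green",(45,90,40),(85,255,255)),("blue",(98,110,60),(115,255,255)),("purple",(125,60,40),(160,255,255)),("black",(0,0,0),(180,255,32))):
        m=cv2.inRange(hsv,lo,hi); m=cv2.morphologyEx(m,cv2.MORPH_CLOSE,np.ones((5,5)))
        k,l,st,ce=cv2.connectedComponentsWithStats(m)
        for i in range(1,k):
            if 25<st[i,4]<900: print(n,nm,st[i].tolist(),ce[i].round(1).tolist(),onplane(c,ce[i],.015)[0].round(3).tolist())
c=cam("scene")
print(onplane(c,[[355,195],[285,293],[398,355],[462,245]],.138).round(3))
E
```

```text
scene red [257, 176, 22, 14, 126] [266.0, 183.0] [0.444, 0.071, 0.015]
scene orange [377, 119, 15, 10, 102] [383.9, 123.7] [0.618, 0.524, 0.015]
scene orange [328, 139, 20, 13, 84] [335.7, 145.0] [0.535, 0.338, 0.015]
scene orange [194, 275, 31, 28, 264] [209.0, 288.2] [0.537, -0.299, 0.015]
scene yellow [229, 205, 23, 11, 135] [237.7, 210.7] [0.439, -0.063, 0.015]
scene blue [348, 0, 55, 20, 550] [383.9, 6.2] [0.258, 1.187, 0.015]
scene blue [354, 70, 9, 23, 40] [357.8, 81.8] [0.43, 0.662, 0.015]
scene blue [321, 146, 21, 14, 100] [329.0, 152.4] [0.535, 0.297, 0.015]
scene blue [114, 262, 12, 9, 46] [118.8, 266.8] [0.291, -0.405, 0.015]
scene blue [103, 269, 43, 27, 331] [126.6, 280.9] [0.341, -0.42, 0.015]
scene blue [96, 280, 13, 12, 41] [103.3, 283.8] [0.296, -0.465, 0.015]
scene blue [78, 287, 24, 20, 144] [90.0, 297.6] [0.298, -0.513, 0.015]
scene blue [147, 290, 17, 19, 112] [154.7, 298.9] [0.441, -0.409, 0.015]
scene blue [127, 298, 12, 11, 51] [132.7, 302.2] [0.4, -0.451, 0.015]
scene blue [138, 307, 9, 17, 42] [141.9, 315.5] [0.447, -0.461, 0.015]
scene blue [83, 310, 11, 1
[... 773 characters left out ...]
[228, 249, 19, 19, 140] [236.1, 260.0] [0.43, -0.069, 0.015]
side blue [111, 59, 20, 17, 148] [120.9, 68.1] [0.571, 1.723, 0.015]
side blue [66, 79, 23, 13, 85] [76.8, 84.2] [0.308, 1.553, 0.015]
side blue [286, 96, 34, 18, 280] [301.6, 104.5] [1.158, 0.725, 0.015]
side blue [356, 416, 10, 4, 30] [359.6, 417.8] [0.439, -0.533, 0.015]
side purple [191, 209, 10, 6, 28] [196.0, 212.0] [0.419, 0.179, 0.015]
side black [105, 6, 34, 18, 252] [121.6, 17.1] [0.933, 3.2, 0.015]
side black [90, 8, 16, 15, 99] [97.1, 14.8] [0.771, 3.4, 0.015]
side black [122, 75, 8, 5, 30] [125.7, 77.5] [0.553, 1.54, 0.015]
[[ 0.724  0.114  0.138]
 [ 0.737 -0.225  0.138]
 [ 1.017 -0.193  0.138]
 [ 1.021  0.143  0.138]]
```

View pics/col.png

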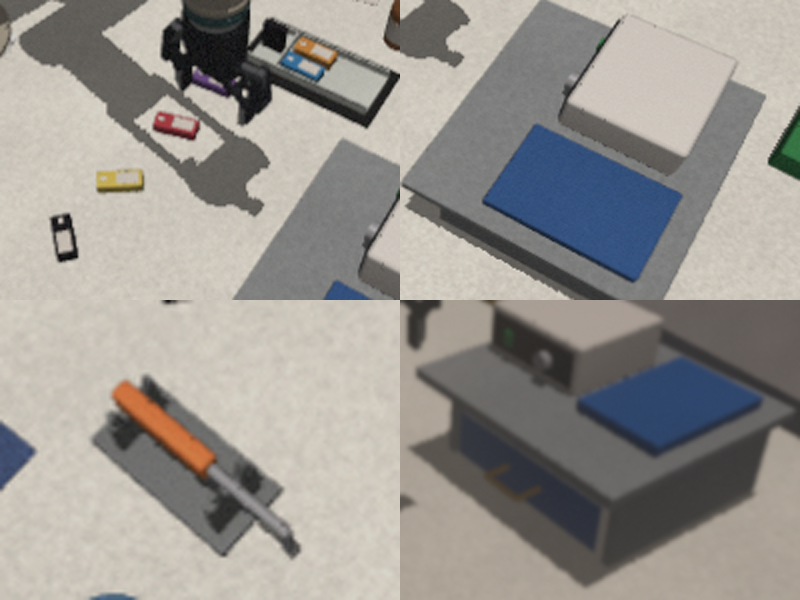

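```bash
python3 - <<'E'
from h import *
a=cv2.imread("pics/scene0.png"); c=cam("scene")
hsv=cv2.cvtColor(a,cv2.COLOR_BGR2HSV)
print(hsv[210,350],hsv[290,300],hsv[330,390],hsv[358,380],hsv[180,420-100],hsv[265,445])
print("handle top",onplane(c,[[197.5,277],[221.5,300.4]],.077).round(3),"shaft end",onplane(c,[[245.5,320]],.07).round(3))
print("tray", onplane(c,[[317.5,139]],.066).round(3), onplane(c,[[364,181],[379.5,158]],.01).round(3))
g=cv2.GaussianBlur(a,(3,3),0)
e=cv2.Canny(g,40,100)
L=cv2.HoughLinesP(e,1,np.pi/360,30,minLineLength=35,maxLineGap=6)
for l in L[:,0]:
    if 270<l[0]<480 and 185<l[1]<380:
        p=onplane(c,[l[:2],l[2:]],.138); d=p[1]-p[0]
        print(l.tolist(),p[:,:2].round(3).tolist(),round(np.degrees(np.arctan2(d[1],d[0])),1))
b=cv2.imread("pics/side0.png"); cs=cam("side")
e=cv2.Canny(cv2.GaussianBlur(b,(3,3),0),25,60)
L=cv2.HoughLinesP(e,1,np.pi/360,30,minLineLength=40,maxLineGap=6)
for l in L[:,0]:
    if 280<l[0]<460 and 130<l[1]<250:
        for z in(.138,.12):
            p=onplane(cs,[l[:2],l[2:]],z); d=p[1]-p[0]
            print("side",z,l.tolist(),p[:,:2].round(3).tolist(),round(np.degrees(np.arctan2(d[1],d[0])),1))
E
```

```text
[ 30   2 123] [ 75   4 130] [108 153 130] [30 10 53] [ 23  20 207] [ 15   4 130]
handle top [[ 0.517 -0.307  0.077]
 [ 0.608 -0.317  0.077]] shaft end [[ 0.686 -0.318  0.07 ]]
tray [[0.494 0.283 0.066]] [[0.688 0.266 0.01 ]
 [0.681 0.38  0.01 ]]
[361, 247, 420, 278] [[0.818, -0.014], [0.975, -0.002]] 4.4
[407, 369, 462, 245] [[1.046, -0.207], [1.021, 0.143]] 94.1
[281, 290, 350, 189] [[0.725, -0.225], [0.702, 0.123]] 93.7
[464, 280, 536, 142] [[1.062, 0.056], [1.062, 0.607]] 90.0
[283, 308, 389, 374] [[0.755, -0.257], [1.02, -0.239]] 4.0
[281, 292, 406, 370] [[0.728, -0.229], [1.045, -0.21]] 3.4
[300, 314, 394, 373] [[0.795, -0.245], [1.028, -0.231]] 3.6
[321, 305, 394, 349] [[0.821, -0.199], [1.004, -0.187]] 3.9
[349, 260, 420, 300] [[0.813, -0.063], [1.0, -0.052]] 3.3
[471, 273, 492, 234] [[1.069, 0.084], [1.07, 0.219]] 89.4
[321, 301, 347, 260] [[0.816, -0.191], [0.809, -0.066]] 93.1
[471, 276, 496, 226] [[1.072, 0.076], [1.07, 0.248]] 90.6
[280, 293, 306, 255] [[0.728, -0.232], [0.72, -0.115]] 93.7
[352, 189, 388, 206] [[0.707, 0.127], [0.814, 0.136]] 5.0
[418, 286, 437, 250] [[0
[... 2121 characters left out ...]
0.138 [287, 160, 330, 145] [[0.698, 0.12], [0.866, 0.132]] 4.2
side 0.12 [287, 160, 330, 145] [[0.715, 0.147], [0.889, 0.16]] 4.2
side 0.138 [371, 223, 456, 180] [[0.706, -0.24], [1.031, -0.214]] 4.7
side 0.12 [371, 223, 456, 180] [[0.723, -0.224], [1.059, -0.196]] 4.7
side 0.138 [449, 187, 558, 247] [[0.987, -0.228], [0.99, -0.508]] -89.2
side 0.12 [449, 187, 558, 247] [[1.013, -0.211], [1.017, -0.501]] -89.2
side 0.138 [287, 161, 374, 219] [[0.695, 0.114], [0.722, -0.232]] -85.5
side 0.12 [287, 161, 374, 219] [[0.712, 0.142], [0.74, -0.215]] -85.5
side 0.138 [289, 201, 348, 248] [[0.589, -0.064], [0.603, -0.282]] -86.3
side 0.12 [289, 201, 348, 248] [[0.603, -0.042], [0.618, -0.267]] -86.3
```

```bash
python3 -m inch '[{"claw":1,"travel":[-0.06,-0.78,0],"turn":0.22},{"claw":1,"travel":[-0.06,-0.78,0],"turn":0.22},{"claw":1,"travel":[-0.06,-0.78,0],"turn":0.22},{"claw":1,"travel":[-0.06,-0.78,0],"turn":0.22},{"claw":1,"travel":[-0.06,-0.78,0],"turn":0.22}]'
python3 -m inch '[{"claw":1,"travel":[0,-0.78,0],"turn":0.22},{"claw":1,"travel":[0,-0.78,0],"turn":0.22},{"claw":1,"travel":[0,-0.78,0],"turn":0.22},{"claw":1,"travel":[0,-0.78,0],"turn":0.22},{"claw":1,"travel":[0,-0.78,0],"turn":0.22}]'
python3 -m inch '[{"claw":1,"travel":[0,0,0],"turn":0.03},{"claw":1,"travel":[0,0,0],"turn":0.03},{"claw":1,"travel":[0,0,0],"turn":0.03}]'
cat >> h.py <<'E'
def yaw():  # tool y-axis heading in world, degrees
    s=get_state(); q=s["ee_rot"]; m=R.from_quat([q[1],q[2],q[3],q[0]]).as_matrix(); return np.degrees(np.arctan2(m[1,1],m[0,1]))
E
python3 - <<'E'
from h import *
s=get_state(); print(s["position"],yaw(),s["qpos"].round(2),s["clock"])
im,c=grab("wrist","w1.png")
E
```

```text
clock: 0.65
position: [0.5626, -0.1592, 0.2498]
ee_rot: [-0.0, 0.425, 0.905, -0.001]
contact_force: [0.3, 0.2, 0.2]
width: 0.0854
gripper_force: 0.0
clock: 1.15
position: [0.5625, -0.3148, 0.2492]
ee_rot: [-0.001, 0.093, 0.996, 0.0]
contact_force: [-0.5, 1.0, -0.2]
width: 0.0857
gripper_force: 0.0
clock: 1.45
position: [0.5629, -0.3119, 0.25]
ee_rot: [-0.0, 0.048, 0.999, 0.0]
contact_force: [0.6, 0.6, -0.4]
width: 0.0853
gripper_force: 0.0
[ 0.56291512 -0.31190207  0.25003122] 84.49048283362382 [-0.61  0.38  1.35  0.    1.41 -2.09] 1.45
```

View pics/w1.png

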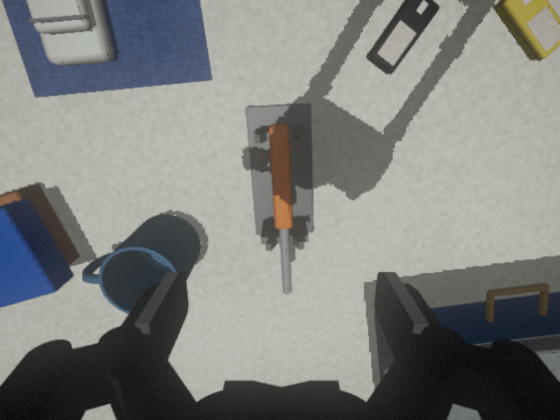

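```bash
python3 - <<'E'
from h import *
im=cv2.imread("pics/w1.png"); c=cam("wrist"); hsv=cv2.cvtColor(im,cv2.COLOR_BGR2HSV)
m=cv2.inRange(hsv,(3,150,60),(16,255,255)); m[:,:230]=0; m[:,340:]=0
ys,xs=np.nonzero(m); p=np.c_[xs,ys]
w=onplane(c,p,.077)[:,:2].astype(np.float32); print("rect",cv2.minAreaRect(w))
# top face only: brighter
print("shaft end",onplane(c,[[288,291]],.068),"front",onplane(c,[[284,228],[280,125]],.077))
print("eye bar", onplane(c,[[487,292],[547,286],[517,289]],.046))
print("drawer front top",onplane(c,[[437,308],[555,296]],.075),"x")
E
```

```text
rect ((0.558326780796051, -0.3110341727733612), (0.014871407300233841, 0.09216136485338211), 87.37346649169922)
shaft end [[ 0.68296323 -0.31520957  0.068     ]] front [[ 0.60558951 -0.31248921  0.077     ]
 [ 0.50765686 -0.30700066  0.077     ]]
eye bar [[ 0.71961243 -0.08896818  0.046     ]
 [ 0.71738136 -0.02332632  0.046     ]
 [ 0.71851103 -0.05590555  0.046     ]]
drawer front top [[ 0.71391363 -0.15836059  0.075     ]
 [ 0.70938784 -0.03811828  0.075     ]] x
```

```bash
python3 -m inch '[{"claw":0.1,"travel":[-0.025,0.01,-0.2],"turn":0.015},{"claw":0.1,"travel":[-0.025,0.01,-0.4],"turn":0.015},{"claw":0.1,"travel":[-0.025,0.01,-0.6],"turn":0.015},{"claw":0.1,"travel":[-0.025,0.01,-0.75],"turn":0.015},{"claw":0.1,"travel":[-0.025,0.01,-0.75],"turn":0.015}]' 80
python3 -m inch '[{"claw":0.1,"travel":[0,0,-0.1]},{"claw":0.1,"travel":[0,0,-0.175]},{"claw":0.1,"travel":[0,0,-0.175]},{"claw":-1,"travel":[0,0,-0.175]},{"claw":-1,"travel":[0,0,-0.175]}]' || true
python3 - <<'E'
from h import *
s=get_state(); print(s["position"],yaw(),s["width"],s["clock"])
grab("wrist","w2.png")
E
```

```text
clock: 2.0
position: [0.5552, -0.3077, 0.0957]
ee_rot: [-0.004, 0.024, 1.0, 0.003]
contact_force: [-0.5, 1.3, -0.5]
width: 0.0471
gripper_force: 0.0
[ 0.55516028 -0.307712    0.09572264] 87.26019352474539 0.04705120027225811 2.0invalid input at $[0]: expected keys claw, travel, turn
```

View pics/w2.png

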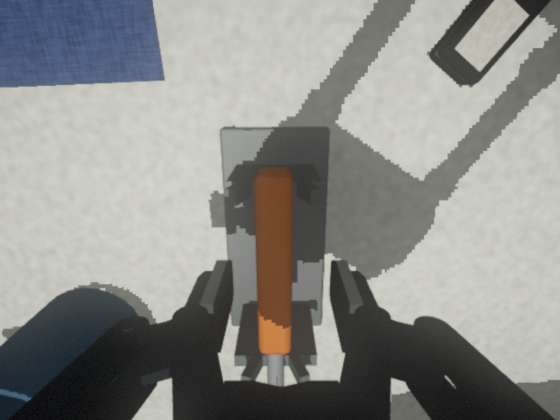

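```bash
python3 -c "
from h import *
c=cam('scene'); print('mug',onplane(c,[[193,352]],.09),onplane(c,[[383,124]],.07))"
python3 -m inch '[{"claw":0.1,"travel":[0,-0.01,-0.1],"turn":0},{"claw":0.1,"travel":[0,-0.01,-0.175],"turn":0},{"claw":0.1,"travel":[0,-0.01,-0.175],"turn":0},{"claw":-1,"travel":[0,-0.01,-0.175],"turn":0},{"claw":-1,"travel":[0,-0.01,-0.175],"turn":0}]' 80
python3 -m inch '[{"claw":-1,"travel":[0,0,0],"turn":0},{"claw":-1,"travel":[0,0,0],"turn":0},{"claw":-1,"travel":[0,0,0],"turn":0},{"claw":-1,"travel":[0,0,0],"turn":0}]'
```

```text
mug [[ 0.64169741 -0.45170816  0.09      ]] [[0.63378438 0.46557667 0.07      ]]
clock: 2.55
position: [0.5592, -0.3127, 0.0675]
ee_rot: [0.002, 0.024, 1.0, -0.001]
contact_force: [-1.1, 0.4, 1.0]
width: 0.0189
gripper_force: 0.7
clock: 2.95
position: [0.5593, -0.3128, 0.0676]
ee_rot: [0.002, 0.024, 1.0, -0.001]
contact_force: [0.6, 0.8, 6.8]
width: 0.017
gripper_force: 78.5
```

```bash

python3 -m inch '[{"claw":-1,"travel":[0,0,0.15],"turn":0},{"claw":-1,"travel":[0,0,0.35],"turn":0},{"claw":-1,"travel":[-0.05,0.1,0.5],"turn":0.0375},{"claw":-1,"travel":[-0.1,0.3,0.5],"turn":0.0375},{"claw":-1,"travel":[-0.1,0.5,0.5],"turn":0.0375}]'
python3 -m inch '[{"claw":-1,"travel":[0,0.2,0],"turn":0},{"claw":-1,"travel":[0,0.4,0],"turn":0},{"claw":-1,"travel":[0,0.6,0],"turn":0},{"claw":-1,"travel":[0,0.73,0],"turn":0},{"claw":-1,"travel":[0,0.73,0],"turn":0}]'
python3 -m inch '[{"claw":-1,"travel":[0,0,-0.15],"turn":0},{"claw":-1,"travel":[0,0,-0.325],"turn":0},{"claw":-1,"travel":[0,0,-0.325],"turn":0},{"claw":-1,"travel":[0,0,-0.325],"turn":0}]'
python3 - <<'E'
from h import *
s=get_state(); print(s["position"],yaw(),s["clock"])
a,_=grab("side","s3.png"); b,_=grab("scene","sc3.png"); 
z=lambda im,x,y,w,h:cv2.resize(im[y:y+h,x:x+w],(400,400))
cv2.imwrite("pics/c3.png",np.hstack([z(a,240,120,180,180),z(b,200,150,180,180)]))
E
```

```text
clock: 3.45
position: [0.5372, -0.2117, 0.167]
ee_rot: [0.001, -0.034, 0.999, -0.0]
contact_force: [0.2, 1.1, -2.3]
width: 0.0167
gripper_force: 78.3
clock: 3.95
position: [0.5373, -0.0626, 0.1657]
ee_rot: [-0.0, -0.037, 0.999, 0.001]
contact_force: [0.5, -0.1, -1.3]
width: 0.0165
gripper_force: 78.3
clock: 4.35
position: [0.538, -0.0666, 0.1005]
ee_rot: [-0.0, -0.035, 0.999, 0.0]
contact_force: [0.3, 0.3, -0.5]
width: 0.0166
gripper_force: 78.3
[ 0.53795123 -0.0665996   0.10045181] 94.01586234319328 4.35
```

View pics/c3.png

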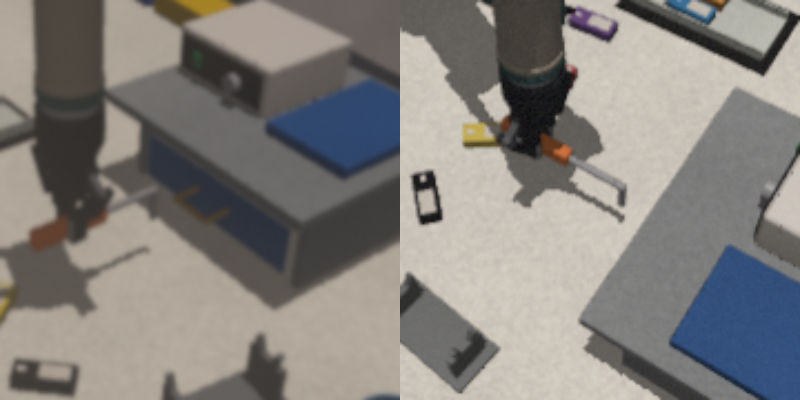

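```bash
python3 - <<'E'
from h import *
P=[[.661,-.058,.0525],[.7195,-.0535,.046]]
print(proj(cam("side"),P),proj(cam("scene"),P[:1]))
E
python3 -m inch '[{"claw":-1,"travel":[0.1,0.01,0.02],"turn":0},{"claw":-1,"travel":[0.25,0.02,0.02],"turn":0},{"claw":-1,"travel":[0.4,0.025,0.02],"turn":0},{"claw":-1,"travel":[0.4,0.025,0.02],"turn":0},{"claw":-1,"travel":[0.4,0.025,0.02],"turn":0}]'
```

```text
[[309.48069834 217.77929968]
 [325.56136145 212.3443534 ]] [[298.67246496 242.47640164]]
clock: 4.95
position: [0.6189, -0.0613, 0.1056]
ee_rot: [0.001, -0.035, 0.999, -0.0]
contact_force: [-0.9, -0.9, -1.3]
width: 0.0168
gripper_force: 78.3
```

```bash
python3 - <<'E'
from h import *
print(onplane(cam("side"),[[327.8,215.9],[325.56,212.3]],.046))
a,_=grab("side","s4.png"); b,_=grab("wrist","w4.png")
cv2.imwrite("pics/c4.png",np.hstack([cv2.resize(a[150:270,270:390],(400,400),interpolation=2),cv2.resize(b,(400,400))]))
E
```

```text
[[ 0.71485368 -0.07024016  0.046     ]
 [ 0.71962289 -0.05332723  0.046     ]]
```

View pics/c4.png

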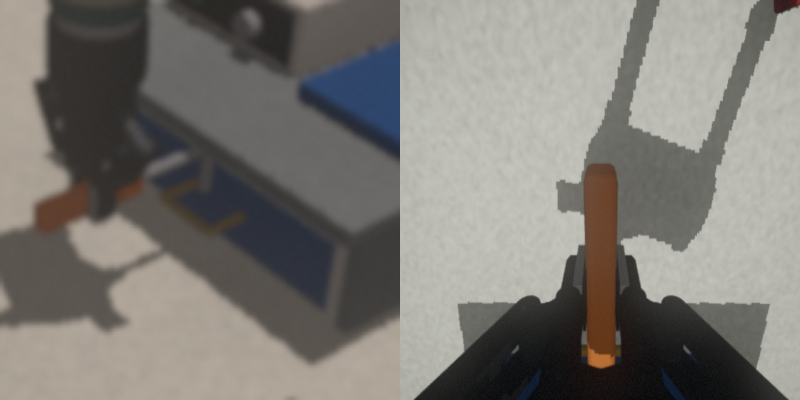

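```bash

python3 -m inch '[{"claw":-1,"travel":[-0.03,-0.015,0],"turn":0},{"claw":-1,"travel":[-0.03,-0.015,-0.05],"turn":0},{"claw":-1,"travel":[-0.03,-0.015,-0.08],"turn":0},{"claw":-1,"travel":[-0.03,-0.015,-0.08],"turn":0}]'
python3 -m inch '[{"claw":-1,"travel":[0,0,-0.05],"turn":0},{"claw":-1,"travel":[0,0,-0.1],"turn":0},{"claw":-1,"travel":[0,0,-0.1],"turn":0}]'
python3 - <<'E'
from h import *
a,_=grab("side","s5.png")
cv2.imwrite("pics/c5.png",cv2.resize(a[150:270,270:390],(480,480),interpolation=2))
E
```

```text
clock: 5.45
position: [0.6107, -0.0639, 0.0869]
ee_rot: [-0.001, -0.035, 0.999, 0.0]
contact_force: [-0.3, -0.6, -1.6]
width: 0.0165
gripper_force: 78.3
clock: 5.75
position: [0.6107, -0.0637, 0.0662]
ee_rot: [-0.002, -0.035, 0.999, 0.001]
contact_force: [0.3, 0.7, -2.1]
width: 0.0167
gripper_force: 78.3
```

View pics/c5.png

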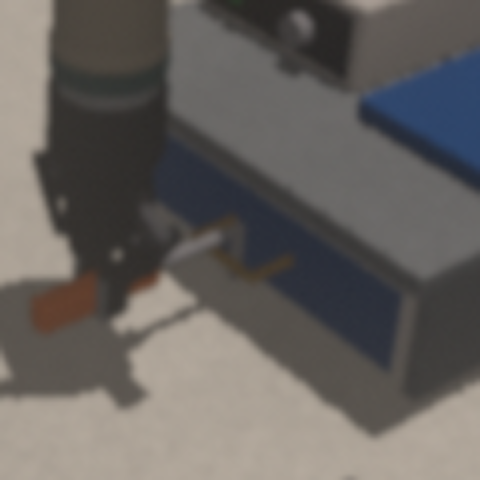

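```bash

python3 -m inch '[{"claw":-1,"travel":[-0.08,-0.006,0],"turn":0},{"claw":-1,"travel":[-0.18,-0.013,0],"turn":0},{"claw":-1,"travel":[-0.3,-0.021,0],"turn":0},{"claw":-1,"travel":[-0.42,-0.029,0],"turn":0},{"claw":-1,"travel":[-0.54,-0.038,0],"turn":0}]' 100
python3 -m inch '[{"claw":-1,"travel":[-0.12,-0.008,0],"turn":0},{"claw":-1,"travel":[-0.24,-0.017,0],"turn":0},{"claw":-1,"travel":[-0.34,-0.024,0],"turn":0},{"claw":-1,"travel":[-0.42,-0.029,0],"turn":0},{"claw":-1,"travel":[-0.42,-0.029,0],"turn":0}]'
python3 - <<'E'
from h import *
print(yaw(),get_state()["qpos"].round(2))
a,_=grab("side","s6.png"); b,_=grab("scene","sc6.png")
cv2.imwrite("pics/c6.png",np.hstack([cv2.resize(a[130:330,200:400],(400,400),interpolation=2),cv2.resize(b[120:320,190:390],(400,400),interpolation=2)]))
E
```

```text
clock: 6.3
position: [0.505, -0.0719, 0.069]
ee_rot: [0.002, -0.035, 0.999, -0.0]
contact_force: [1.8, -0.1, -1.6]
width: 0.0163
gripper_force: 101.0
clock: 6.8
position: [0.4193, -0.0774, 0.0689]
ee_rot: [0.001, -0.035, 0.999, -0.0]
contact_force: [-0.6, 0.4, -1.4]
width: 0.0164
gripper_force: 101.0
94.00176141907728 [-0.35  0.25  2.08  0.    0.81 -1.99]
```

View pics/c6.png

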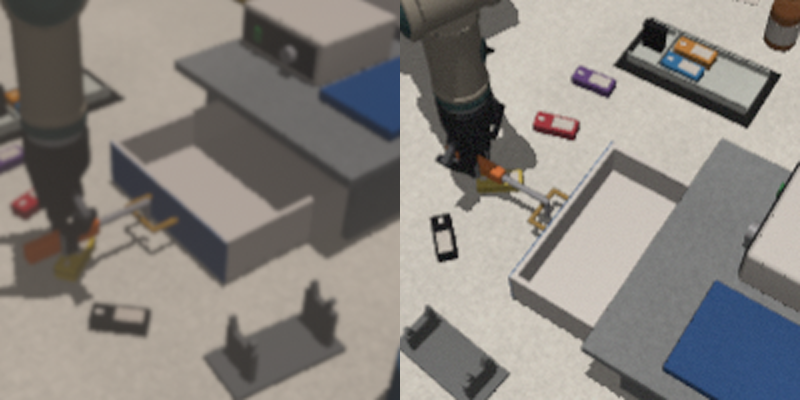

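```bash

python3 -m inch '[{"claw":-1,"travel":[-0.04,-0.003,0],"turn":0},{"claw":-1,"travel":[-0.06,-0.004,0],"turn":0},{"claw":-1,"travel":[-0.08,-0.006,0],"turn":0},{"claw":-1,"travel":[-0.1,-0.006,0],"turn":0},{"claw":-1,"travel":[-0.1,-0.006,0],"turn":0}]'
python3 - <<'E'
from h import *
b=cv2.imread("pics/sc6.png"); c=cam("scene")
# drawer front top edge from crop px (615,143),(512,278)->
p=[[190+215/2,120+143/2],[190+112/2,120+275/2]]
print(onplane(c,p,.075))
E
```

```text
clock: 7.4
position: [0.4174, -0.0805, 0.0713]
ee_rot: [0.017, -0.034, 0.999, -0.002]
contact_force: [33.3, 12.0, -15.1]
width: 0.016
gripper_force: 99.4
[[ 0.5665602   0.06786541  0.075     ]
 [ 0.58127951 -0.1883419   0.075     ]]
```

```bash

python3 -m inch '[{"claw":-1,"travel":[0.08,0.006,0],"turn":0},{"claw":-1,"travel":[0.14,0.006,0],"turn":0},{"claw":-1,"travel":[0.14,0.006,0],"turn":0},{"claw":-1,"travel":[0.14,0.006,0.1],"turn":0},{"claw":-1,"travel":[0.14,0.006,0.25],"turn":0}]'
python3 -m inch '[{"claw":-1,"travel":[0,0,0.15],"turn":0},{"claw":-1,"travel":[0,0,0.3],"turn":0},{"claw":-1,"travel":[0,0,0.3],"turn":0}]'
python3 - <<'E'
from h import *
print(yaw())
a,_=grab("side","s7.png"); b,_=grab("scene","sc7.png")
cv2.imwrite("pics/c7.png",np.hstack([cv2.resize(a[130:330,200:400],(400,400),interpolation=2),cv2.resize(b[120:320,190:390],(400,400),interpolation=2)]))
E
```

```text
clock: 7.9
position: [0.425, -0.0767, 0.1169]
ee_rot: [-0.004, -0.035, 0.999, 0.001]
contact_force: [0.8, 0.1, -1.5]
width: 0.0165
gripper_force: 100.4
clock: 8.2
position: [0.4294, -0.0783, 0.1815]
ee_rot: [0.003, -0.035, 0.999, -0.001]
contact_force: [1.3, -0.8, -1.8]
width: 0.0164
gripper_force: 100.5
94.04758398302071
```

View pics/c7.png

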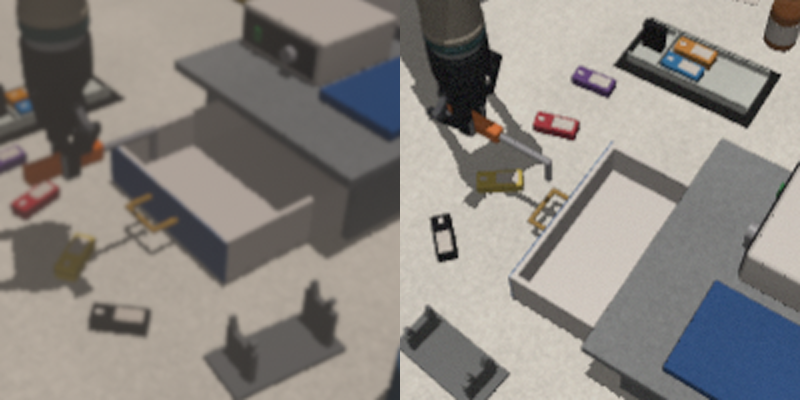

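```bash
python3 - <<'E'
from h import *
P=[[.552,-.0696,.134],[.552,-.0696,.179]]
print(proj(cam("scene"),P),proj(cam("side"),P))
E
python3 -m inch '[{"claw":-1,"travel":[0.1,-0.2,0],"turn":-0.0375},{"claw":-1,"travel":[0.2,-0.4,0],"turn":-0.0375},{"claw":-1,"travel":[0.3,-0.6,0],"turn":-0.0375},{"claw":-1,"travel":[0.4,-0.8,0],"turn":-0.0375},{"claw":-1,"travel":[0.5,-0.98,0],"turn":-0.0375}]'
python3 -m inch '[{"claw":-1,"travel":[0.15,-0.19,0],"turn":0},{"claw":-1,"travel":[0.15,-0.19,-0.15],"turn":0},{"claw":-1,"travel":[0.15,-0.19,-0.3],"turn":0},{"claw":-1,"travel":[0.15,-0.19,-0.3],"turn":0},{"claw":-1,"travel":[0.15,-0.19,-0.3],"turn":0}]'
python3 -c "
from h import *
print(get_state()['position'],yaw())"
```

```text
[[263.97744476 209.75008852]
 [263.25982727 200.35712662]] [[277.54546497 207.73932891]
 [277.50843629 192.69229361]]
clock: 8.8
position: [0.527, -0.2747, 0.1756]
ee_rot: [-0.002, 0.024, 1.0, 0.001]
contact_force: [0.4, -0.2, -0.8]
width: 0.0162
gripper_force: 100.5
clock: 9.3
position: [0.5567, -0.3106, 0.1164]
ee_rot: [-0.002, 0.024, 1.0, 0.001]
contact_force: [-0.8, -0.2, -0.6]
width: 0.0166
gripper_force: 100.4
[ 0.55670151 -0.31063497  0.1163903 ] 87.295975566703
```

```bash

python3 -m inch '[{"claw":-1,"travel":[0.012,-0.011,-0.05],"turn":0},{"claw":-1,"travel":[0.012,-0.011,-0.12],"turn":0},{"claw":-1,"travel":[0.012,-0.011,-0.18],"turn":0},{"claw":-1,"travel":[0.012,-0.011,-0.235],"turn":0},{"claw":-1,"travel":[0.012,-0.011,-0.235],"turn":0}]'
python3 -m inch '[{"claw":-1,"travel":[0,0,-0.005],"turn":0},{"claw":-1,"travel":[0,0,-0.005],"turn":0},{"claw":-0.1,"travel":[0,0,-0.005],"turn":0},{"claw":0,"travel":[0,0,-0.005],"turn":0},{"claw":0,"travel":[0,0,-0.005],"turn":0}]'
python3 -m inch '[{"claw":0,"travel":[0,0,0.2],"turn":0},{"claw":0,"travel":[0,0,0.4],"turn":0},{"claw":0,"travel":[0,0,0.6],"turn":0},{"claw":0,"travel":[0,0,0.9],"turn":0},{"claw":0,"travel":[0,0,0.9],"turn":0}]'
python3 - <<'E'
from h import *
im,c=grab("wrist","w8.png"); print(yaw()); hsv=cv2.cvtColor(im,cv2.COLOR_BGR2HSV)
m=cv2.inRange(hsv,(3,150,60),(16,255,255)); m[:,:230]=0; m[:,340:]=0
p=np.argwhere(m)[:,::-1]; print("rect",cv2.minAreaRect(onplane(c,p,.077)[:,:2].astype(np.float32)))
E
```

```text
clock: 9.8
position: [0.5602, -0.3133, 0.0704]
ee_rot: [-0.0, 0.024, 1.0, 0.0]
contact_force: [-0.0, -0.7, -1.5]
width: 0.0161
gripper_force: 100.7
clock: 10.3
position: [0.5606, -0.3137, 0.0707]
ee_rot: [0.0, 0.024, 1.0, -0.0]
contact_force: [0.4, -0.3, 0.8]
width: 0.0429
gripper_force: 0.0
clock: 10.8
position: [0.5629, -0.3153, 0.2576]
ee_rot: [0.005, 0.024, 1.0, -0.003]
contact_force: [1.4, -0.6, -0.3]
width: 0.0431
gripper_force: 0.0
87.30277282798704
rect ((0.590335488319397, -0.3085748255252838), (0.0019788702484220266, 0.019863484427332878), 87.82097625732422)
```

```bash
python3 - <<'E'
from h import *
c=cam("wrist"); 
im,c=grab("wrist","w9.png"); print(get_state()["position"]); hsv=cv2.cvtColor(im,cv2.COLOR_BGR2HSV)
m=cv2.inRange(hsv,(3,130,30),(18,255,255)); m[:,:230]=0; m[:,340:]=0; m[300:]=0
p=np.argwhere(m)[:,::-1]; print(len(p),p.min(0),p.max(0),"rect",cv2.minAreaRect(onplane(c,p,.077)[:,:2].astype(np.float32)))
E
```

```text
[ 0.56144626 -0.3143466   0.25346996]
874 [274 125] [292 225] rect ((0.5579981803894043, -0.31323549151420593), (0.01597832702100277, 0.09730876982212067), 88.1732406616211)
```

```bash
python3 - <<'E'
from h import *
c=cam("scene"); print(onplane(c,[[301,151],[360,182],[379.5,157.5]],.004).round(3))
E
python3 -m inch '[{"claw":1,"travel":[-0.05,0.2,0],"turn":0},{"claw":1,"travel":[-0.1,0.4,0.05],"turn":0},{"claw":1,"travel":[-0.15,0.6,0.1],"turn":0},{"claw":1,"travel":[-0.2,0.8,0.1],"turn":0},{"claw":1,"travel":[-0.2,1,0.1],"turn":0}]'
python3 -m inch '[{"claw":1,"travel":[-0.0,0.25,0],"turn":0},{"claw":1,"travel":[-0.0,0.5,0.05],"turn":0},{"claw":1,"travel":[-0.0,0.75,0.1],"turn":0},{"claw":1,"travel":[0,1,0.1],"turn":0},{"claw":1,"travel":[0,1,0.1],"turn":0}]'
python3 -m inch '[{"claw":1,"travel":[-0.0,0.25,0],"turn":0.02},{"claw":1,"travel":[-0.0,0.5,0.05],"turn":0.02},{"claw":1,"travel":[-0.0,0.75,0.1],"turn":0.02},{"claw":1,"travel":[0,1,0.1],"turn":0.02},{"claw":1,"travel":[0,1.0,0.1],"turn":0.02}]'
python3 -m inch '[{"claw":1,"travel":[0,0.1,0],"turn":0},{"claw":1,"travel":[0,0.1,0],"turn":0},{"claw":1,"travel":[0,0.1,0],"turn":0}]'
python3 - <<'E'
from h import *
im,c=grab("wrist","w10.png"); print(yaw(),get_state()["qpos"].round(2))
E
```

```text
[[0.451 0.254 0.004]
 [0.678 0.26  0.004]
 [0.679 0.387 0.004]]
clock: 11.4
position: [0.5181, -0.1118, 0.2684]
ee_rot: [-0.002, 0.024, 1.0, 0.001]
contact_force: [0.9, 0.5, 0.1]
width: 0.0853
gripper_force: 0.0
clock: 11.9
position: [0.5189, 0.092, 0.2885]
ee_rot: [-0.002, 0.02, 1.0, 0.002]
contact_force: [-0.3, -0.6, 0.3]
width: 0.0854
gripper_force: 0.0
clock: 12.4
position: [0.5196, 0.2911, 0.3078]
ee_rot: [-0.002, -0.011, 1.0, 0.001]
contact_force: [0.3, -0.0, 0.4]
width: 0.0853
gripper_force: 0.0
clock: 12.7
position: [0.5202, 0.3049, 0.3087]
ee_rot: [-0.001, -0.008, 1.0, -0.001]
contact_force: [0.3, -1.2, 1.0]
width: 0.0854
gripper_force: 0.0
90.84184049040165 [ 0.41  0.29  1.33 -0.    1.52 -1.17]
```

View pics/w10.png

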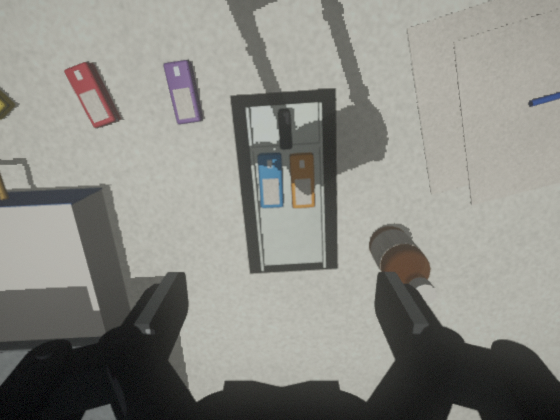

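```bash
python3 - <<'E'
from h import *
im=cv2.imread("pics/w10.png"); c=cam("wrist")
q=onplane(c,[[232,97],[335,90],[337,268],[250,273]],.004)[:,:2]
ctr=q.mean(0); ax=(q[2]+q[3]-q[0]-q[1])/2; ay=(q[1]+q[2]-q[0]-q[3])/2
print(q.round(4).tolist(),ctr,np.linalg.norm(ax),np.linalg.norm(ay),np.degrees(np.arctan2(ax[1],ax[0])),np.degrees(np.arctan2(ay[1],ay[0]))-90)
u=ax/np.linalg.norm(ax); print("grip",ctr-.085*u)
g=cv2.cvtColor(im,cv2.COLOR_BGR2GRAY); m=((g<45)*255).astype(np.uint8); m[:104]=0;m[155:]=0;m[:,:266]=0;m[:,:266]=0;m[:,306:]=0
k,l,st,ce=cv2.connectedComponentsWithStats(m); i=1+st[1:,4].argmax(); print(st[i],ce[i])
for z in(.066,.04): print(z,cv2.minAreaRect(onplane(c,np.argwhere(l==i)[:,::-1],z)[:,:2].astype(np.float32)))
hsv=cv2.cvtColor(im,cv2.COLOR_BGR2HSV)
for nm,lo,hi in(("red",(170,120,60),(180,255,255)),("orange",(4,130,40),(17,255,255)),("blue",(98,110,60),(115,255,255)),("purple",(125,60,40),(160,255,255))):
    mm=cv2.inRange(hsv,lo,hi); mm=cv2.morphologyEx(mm,cv2.MORPH_CLOSE,np.ones((15,15))); k,l,st,ce=cv2.connectedComponentsWithStats(mm)
    for i in range(1,k):
        if st[i,4]>600: r=cv2.minAreaRect(onplane(c,np.argwhere(l==i)[:,::-1],.02)[:,:2].astype(np.float32)); print(nm,st[i],np.round(r[0],4),np.round(r[1],3),round(r[2],1))
print("bottle",onplane(c,[[390,245]],.0))
E
```

```text
[[0.444, 0.2426], [0.4339, 0.3691], [0.6803, 0.3891], [0.6908, 0.2611]] [0.56224051 0.31548879] 0.24737606410562238 0.12770853089871806 4.4598802740602395 4.624993392852289
grip [0.47749789 0.30887911]Traceback (most recent call last):
  File "<stdin>", line 8, in <module>
ValueError: attempt to get argmax of an empty sequence
```

```bash
python3 - <<'E'
from h import *
im=cv2.imread("pics/w10.png"); c=cam("wrist")
g=cv2.cvtColor(im,cv2.COLOR_BGR2GRAY); print(g[128,274:300],g[100:160:3,285])
P=np.array([.4775,.3089]); u=np.array([np.cos(np.radians(4.5)),np.sin(np.radians(4.5))]); v=np.array([-u[1],u[0]])
print(proj(c,[[*(P+a*u+b*v),.066] for a in(-.021,.021) for b in(-.007,.007)]).round(1))
hsv=cv2.cvtColor(im,cv2.COLOR_BGR2HSV)
for nm,lo,hi in(("red",(170,120,60),(180,255,255)),("orange",(4,130,40),(17,255,255)),("blue",(98,110,60),(115,255,255)),("purple",(125,60,40),(160,255,255))):
    mm=cv2.inRange(hsv,lo,hi); mm=cv2.morphologyEx(mm,cv2.MORPH_CLOSE,np.ones((15,15))); k,l,st,ce=cv2.connectedComponentsWithStats(mm)
    for i in range(1,k):
        if st[i,4]>600: r=cv2.minAreaRect(onplane(c,np.argwhere(l==i)[:,::-1],.02)[:,:2].astype(np.float32)); print(nm,st[i],np.round(r[0],4),np.round(r[1],3),round(r[2],1))
print("bottle",onplane(c,[[390,245]],.0))
E
```

```text
[188 186 161 114  90  64  53  54  53  56  53  50  54  52  56  52  55  77
  95  97 103 128 153 152 133 101] [ 63  65 108  57  63  71  63  62  55  53  55  52  53  49  52  49  52  94
  97  95]
[[278.1 111.7]
 [291.1 110.8]
 [280.5 150.9]
 [293.1 150.1]]
purple [164  61  35  62 803] [0.4397 0.1859] [0.067 0.027] 8.7
bottle [[0.64363639 0.46371474 0.        ]]
```

```bash

python3 -m inch '[{"claw":-0.3,"travel":[-0.213,0.02,-0.2],"turn":0.0205},{"claw":-0.3,"travel":[-0.213,0.02,-0.4],"turn":0.0205},{"claw":-0.3,"travel":[-0.213,0.02,-0.6],"turn":0.0205},{"claw":-0.3,"travel":[-0.213,0.02,-0.8],"turn":0.0205},{"claw":-0.3,"travel":[-0.213,0.02,-0.8],"turn":0.0205}]'
python3 -m inch '[{"claw":-0.3,"travel":[0,0,-0.15],"turn":0},{"claw":-0.3,"travel":[0,0,-0.25],"turn":0},{"claw":-0.3,"travel":[0,0,-0.25],"turn":0},{"claw":-0.3,"travel":[0,0,-0.25],"turn":0}]'
python3 -c "
from h import *
s=get_state();print(s['position'],yaw(),s['width'])"
```

```text
clock: 13.25
position: [0.474, 0.3069, 0.1452]
ee_rot: [-0.006, -0.039, 0.999, -0.003]
contact_force: [-0.6, 0.3, -1.4]
width: 0.0297
gripper_force: 0.0
clock: 13.65
position: [0.4791, 0.3102, 0.102]
ee_rot: [0.001, -0.04, 0.999, 0.0]
contact_force: [0.4, 0.7, -0.8]
width: 0.0297
gripper_force: 0.0
[0.47909521 0.31023199 0.10203274] 94.54176938508527 0.029684675015485794
```

```bash

python3 -m inch '[{"claw":-0.3,"travel":[-0.008,-0.007,-0.1],"turn":0},{"claw":-0.3,"travel":[-0.008,-0.007,-0.2],"turn":0},{"claw":-0.3,"travel":[-0.008,-0.007,-0.25],"turn":0},{"claw":-0.3,"travel":[-0.008,-0.007,-0.25],"turn":0},{"claw":-0.3,"travel":[-0.008,-0.007,-0.25],"turn":0}]' 120
python3 -m inch '[{"claw":-1,"travel":[0,0,0],"turn":0},{"claw":-1,"travel":[0,0,0],"turn":0},{"claw":-1,"travel":[0,0,0],"turn":0},{"claw":-1,"travel":[0,0,0],"turn":0},{"claw":-1,"travel":[0,0,0],"turn":0}]' 120
python3 -m inch '[{"claw":-1,"travel":[0,0,0.03],"turn":0},{"claw":-1,"travel":[0,0,0.06],"turn":0},{"claw":-1,"travel":[0,0,0.1],"turn":0},{"claw":-1,"travel":[0,0,0.1],"turn":0},{"claw":-1,"travel":[0,0,0.1],"turn":0}]'
python3 - <<'E'
from h import *
print(get_state()["moment"]); im,c=grab("wrist","w11.png"); s,_=grab("side","s11.png")
cv2.imwrite("pics/c11.png",np.hstack([im[:,100:480],cv2.resize(s[110:250,130:270],(420,420),interpolation=2)]))
E
```

```text
clock: 14.15
position: [0.4772, 0.3094, 0.0516]
ee_rot: [0.001, -0.04, 0.999, 0.0]
contact_force: [-0.8, -0.5, 0.2]
width: 0.0298
gripper_force: 0.0
clock: 14.65
position: [0.4773, 0.3094, 0.0519]
ee_rot: [0.001, -0.04, 0.999, 0.001]
contact_force: [0.2, -0.9, 5.8]
width: 0.0129
gripper_force: 117.5
clock: 15.15
position: [0.4762, 0.309, 0.0706]
ee_rot: [0.0, -0.04, 0.999, 0.0]
contact_force: [-0.5, 0.4, -3.5]
width: 0.0125
gripper_force: 117.1
[0.00306624 0.1581321  0.02259612]
```

View pics/c11.png

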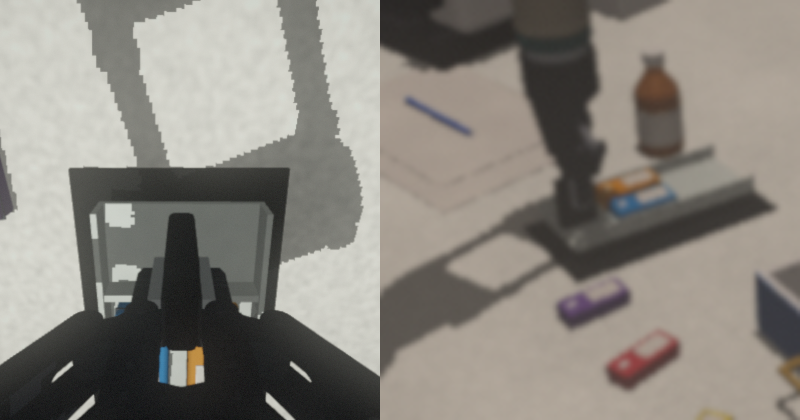

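```bash

python3 -m inch '[{"claw":-1,"travel":[0,0,0.1],"turn":0},{"claw":-1,"travel":[0,0,0.25],"turn":0},{"claw":-1,"travel":[0,0,0.4],"turn":0},{"claw":-1,"travel":[0,0,0.55],"turn":0},{"claw":-1,"travel":[0,-0.05,0.65],"turn":0}]'
python3 -m inch '[{"claw":-1,"travel":[0.01,-0.1,0],"turn":0},{"claw":-1,"travel":[0.02,-0.22,0],"turn":0},{"claw":-1,"travel":[0.03,-0.36,0],"turn":0},{"claw":-1,"travel":[0.04,-0.52,0],"turn":0},{"claw":-1,"travel":[0.05,-0.68,0],"turn":0}]'
python3 -m inch '[{"claw":-1,"travel":[0.01,-0.18,0],"turn":0},{"claw":-1,"travel":[0.02,-0.34,0],"turn":0},{"claw":-1,"travel":[0.03,-0.5,0],"turn":0},{"claw":-1,"travel":[0.03,-0.64,0],"turn":0},{"claw":-1,"travel":[0.03,-0.74,0],"turn":0}]'
python3 -m inch '[{"claw":-1,"travel":[0,-0.08,0],"turn":-0.003},{"claw":-1,"travel":[0,-0.14,0],"turn":-0.003},{"claw":-1,"travel":[0,-0.17,0],"turn":-0.003},{"claw":-1,"travel":[0,-0.17,0],"turn":-0.003},{"claw":-1,"travel":[0,-0.17,0],"turn":-0.003}]'
cat >> h.py <<'E'
M={"red":((170,110,50),(180,255,255)),"orange":((4,130,40),(17,255,255)),"yellow":((20,110,60),(34,255,255)),"blue":((98,120,60),(115,255,255)),"purple":((125,60,40),(160,255,255)),"black":((0,0,0),(180,255,38))}
def blobs(im,nm,mn=20,mx=2000,k=5):
    m=cv2.inRange(cv2.cvtColor(im,cv2.COLOR_BGR2HSV),*M[nm]); m=cv2.morphologyEx(m,cv2.MORPH_CLOSE,np.ones((k,k)))
    n,l,st,ce=cv2.connectedComponentsWithStats(m)
    return [(st[i].tolist(),ce[i].round(1),np.argwhere(l==i)[:,::-1]) for i in range(1,n) if mn<st[i,4]<mx]
E
python3 - <<'E'
from h import *
s=get_state(); print(s["position"],yaw(),s["moment"])
for n in("scene","side"):
    im,c=grab(n,n+"12.png")
    for k in("orange","blue"):
        for st,ce,_ in blobs(im,k):
            if (n=="scene" and 190<ce[0]<390 and 100<ce[1]<260) or (n=="side" and 180<ce[0]<400 and 120<ce[1]<250): print(n,k,st,ce,onplane(c,ce,.18)[0].round(3))
g=np.array(s["position"]); u=np.array([.9976,.0698,0]); 
for n in("scene","side"): print(n,"level lip corners",proj(cam(n),[g+.195*u+[0,0,-.041]+b*np.array([-.07,.9976,0]) for b in(-.045,.045)]).round(1))
E
```

```text
clock: 15.75
position: [0.4768, 0.3001, 0.2022]
ee_rot: [0.001, -0.041, 0.999, 0.001]
contact_force: [0.8, 0.7, -1.8]
width: 0.0124
gripper_force: 117.2
clock: 16.25
position: [0.4858, 0.1619, 0.1999]
ee_rot: [-0.0, -0.04, 0.999, -0.0]
contact_force: [0.2, -0.5, -2.4]
width: 0.0124
gripper_force: 117.1
clock: 16.75
position: [0.4918, 0.0131, 0.1999]
ee_rot: [-0.001, -0.039, 0.999, -0.0]
contact_force: [0.6, 0.1, -2.5]
width: 0.0125
gripper_force: 117.2
clock: 17.25
position: [0.4921, -0.0185, 0.2002]
ee_rot: [-0.0, -0.035, 0.999, 0.0]
contact_force: [-0.1, -0.2, -2.1]
width: 0.0127
gripper_force: 117.2
[ 0.49211831 -0.01845363  0.20020605] 94.06383039722304 [0.02352531 0.14931708 0.01649017]
scene orange [376, 117, 16, 16, 186] [383.3 124.9] [0.671 0.352 0.18 ]
scene orange [270, 174, 27, 21, 206] [281.2 184.2] [ 0.559 -0.001  0.18 ]
scene blue [261, 184, 26, 21, 183] [271.3 194. ] [ 0.557 -0.042  0.18 ]
side orange [217, 135, 8, 8, 49] [221.1 138.5] [0.557 0.271 0.18 ]
side orange [252, 178, 24, 10, 93] [260.5 182.2] [ 0.539 -0.008  0.18 ]
side blue [258, 187, 14, 8, 51] [264.7 190.9] [ 0.529 -0.048  0.18 ]
scene level lip corners [[311.1 226.3]
 [328.4 201.5]]
side level lip corners [[318.5 180.5]
 [297.8 166.5]]
```

```bash

cat > look.py <<'E'
from h import *
import sys
s=get_state(); print(s["position"].round(4),s["moment"].round(3),s["contact_force"].round(1),s["gripper_force"])
for n in sys.argv[1:]:
    im,c=grab(n,n+"_%d.png"%(s["clock"]*100))
    for k in("orange","blue"):
        for st,ce,_ in blobs(im,k):
            if (n=="scene" and 190<ce[0]<375 and 100<ce[1]<260) or (n=="side" and 225<ce[0]<400 and 120<ce[1]<250): print(n,k,st,ce)
E
python3 -m inch '[{"claw":-1,"travel":[0,0,0],"turn":0},{"claw":-1,"travel":[0,0,0],"turn":0},{"claw":-1,"travel":[0,0,0],"turn":0}]' 60; python3 look.py scene
python3 -m inch '[{"claw":-1,"travel":[0,0,0],"turn":0},{"claw":-1,"travel":[0,0,0],"turn":0},{"claw":-1,"travel":[0,0,0],"turn":0}]' 30; python3 look.py scene
python3 -m inch '[{"claw":-1,"travel":[0,0,0],"turn":0},{"claw":-1,"travel":[0,0,0],"turn":0},{"claw":-1,"travel":[0,0,0],"turn":0}]' 20; python3 look.py scene
```

```text
clock: 17.65
position: [0.4922, -0.0187, 0.2003]
ee_rot: [0.0, -0.036, 0.999, 0.0]
contact_force: [-0.5, 0.1, -2.3]
width: 0.0122
gripper_force: 117.2
[ 0.4922 -0.0187  0.2003] [ 0.004  0.208 -0.046] [-0.5  0.1 -2.3] 117.1696400642395
scene orange [270, 174, 27, 21, 208] [281.2 184.1]
scene blue [261, 184, 26, 21, 182] [271.1 193.9]
clock: 18.0
position: [0.4922, -0.0191, 0.2003]
ee_rot: [-0.0, -0.035, 0.999, 0.0]
contact_force: [0.0, 0.4, -2.3]
width: 0.0125
gripper_force: 117.2
[ 0.4922 -0.0191  0.2003] [-0.077  0.135 -0.02 ] [ 0.   0.4 -2.3] 117.16972231864929
scene orange [270, 174, 26, 21, 210] [281.  184.2]
scene blue [261, 184, 26, 21, 185] [271.3 194.1]
clock: 18.35
position: [0.4922, -0.019, 0.2003]
ee_rot: [0.0, -0.035, 0.999, 0.0]
contact_force: [0.1, 0.2, -2.2]
width: 0.0126
gripper_force: 117.2
[ 0.4922 -0.019   0.2003] [-0.049  0.182  0.002] [ 0.1  0.2 -2.2] 117.17008709907532
scene orange [270, 175, 26, 20, 212] [281.2 184.3]
scene blue [260, 184, 27, 21, 184] [271.2 194.1]
```

```bash

python3 -m inch '[{"claw":-0.9,"travel":[0,0,0],"turn":0},{"claw":-0.9,"travel":[0,0,0],"turn":0},{"claw":-0.9,"travel":[0,0,0],"turn":0}]' 60; python3 look.py scene
python3 -m inch '[{"claw":-0.8,"travel":[0,0,0],"turn":0},{"claw":-0.8,"travel":[0,0,0],"turn":0},{"claw":-0.8,"travel":[0,0,0],"turn":0}]' 30; python3 look.py scene
```

```text
clock: 18.7
position: [0.4922, -0.019, 0.2003]
ee_rot: [-0.0, -0.035, 0.999, 0.0]
contact_force: [-0.9, 0.7, -2.7]
width: 0.0122
gripper_force: 117.2
[ 0.4922 -0.019   0.2003] [ 0.02   0.129 -0.018] [-0.9  0.7 -2.7] 117.16953992843628
scene orange [270, 174, 26, 21, 216] [281.1 184.3]
scene blue [260, 184, 27, 21, 184] [271. 194.]
clock: 19.05
position: [0.4922, -0.019, 0.2003]
ee_rot: [-0.0, -0.035, 0.999, 0.0]
contact_force: [0.2, 0.5, -2.9]
width: 0.0127
gripper_force: 117.2
[ 0.4922 -0.019   0.2003] [-0.009  0.133 -0.043] [ 0.2  0.5 -2.9] 117.1700656414032
scene orange [270, 174, 26, 21, 212] [281.1 184.2]
scene blue [260, 184, 27, 21, 187] [271.4 194.2]
```

```bash

python3 -m inch '[{"claw":-1,"travel":[0,0,-0.08],"turn":0},{"claw":-1,"travel":[0,0,-0.2],"turn":0},{"claw":-1,"travel":[0,0,-0.32],"turn":0},{"claw":-1,"travel":[0,0,-0.32],"turn":0},{"claw":-1,"travel":[0,0,-0.32],"turn":0}]' 20
python3 -m inch '[{"claw":-1,"travel":[0.04,0.003,0],"turn":0},{"claw":-1,"travel":[0.09,0.006,0],"turn":0},{"claw":-1,"travel":[0.14,0.01,0],"turn":0},{"claw":-1,"travel":[0.17,0.012,0],"turn":0},{"claw":-1,"travel":[0.17,0.012,0],"turn":0}]'; python3 look.py scene side
```

```text
clock: 19.6
position: [0.4923, -0.019, 0.1365]
ee_rot: [-0.0, -0.035, 0.999, 0.0]
contact_force: [0.2, -0.9, -2.6]
width: 0.0125
gripper_force: 117.1
clock: 20.1
position: [0.5278, -0.0167, 0.1365]
ee_rot: [0.001, -0.035, 0.999, -0.0]
contact_force: [0.1, 0.6, -2.3]
width: 0.0123
gripper_force: 117.1
[ 0.5278 -0.0167  0.1365] [-0.076  0.182  0.026] [ 0.1  0.6 -2.3] 117.10258483886719
scene orange [281, 194, 26, 20, 200] [292.  203.2]
scene blue [272, 203, 26, 21, 167] [282.4 213. ]
side orange [266, 195, 21, 9, 71] [273.6 199.1]
side blue [270, 203, 13, 8, 52] [276.3 207.1]
```

```bash

python3 -m inch '[{"claw":-1,"travel":[0,0,0.03],"turn":0},{"claw":-1,"travel":[0,0,0.06],"turn":0},{"claw":-1,"travel":[0.005,0,0.09],"turn":0},{"claw":-1,"travel":[0.012,0.001,0.12],"turn":0},{"claw":-1,"travel":[0.012,0.001,0.12],"turn":0}]' 20; python3 look.py scene side
```

```text
clock: 20.7
position: [0.5286, -0.0165, 0.161]
ee_rot: [0.0, -0.035, 0.999, -0.0]
contact_force: [-1.9, 0.3, -4.4]
width: 0.0126
gripper_force: 116.4
[ 0.5286 -0.0165  0.161 ] [-0.05   0.475 -0.026] [-1.9  0.3 -4.4] 116.42351388931274
scene orange [281, 189, 26, 21, 192] [291.4 198.8]
scene blue [272, 199, 26, 21, 173] [281.9 208.6]
side orange [266, 188, 21, 9, 83] [272.5 192. ]
side blue [270, 197, 13, 7, 52] [276.2 200.2]
```

```bash

python3 -m inch '[{"claw":-1,"travel":[0.01,0,0.04],"turn":0},{"claw":-1,"travel":[0.02,0.001,0.08],"turn":0},{"claw":-1,"travel":[0.03,0.002,0.115],"turn":0},{"claw":-1,"travel":[0.042,0.003,0.15],"turn":0},{"claw":-1,"travel":[0.042,0.003,0.15],"turn":0}]' 20; python3 look.py scene side
```

```text
clock: 21.3
position: [0.5376, -0.0158, 0.1914]
ee_rot: [0.001, -0.035, 0.999, -0.0]
contact_force: [-0.4, -0.1, -7.2]
width: 0.0123
gripper_force: 115.9
[ 0.5376 -0.0158  0.1914] [-0.051  0.907  0.071] [-0.4 -0.1 -7.2] 115.8551573753357
scene orange [282, 184, 25, 23, 193] [291.6 194.5]
scene blue [272, 194, 26, 22, 182] [281.8 204.1]
side orange [269, 183, 18, 5, 42] [274.9 185.3]
side blue [271, 190, 12, 5, 41] [276.9 192.2]
```

```bash

python3 -m inch '[{"claw":-1,"travel":[0.015,0.001,0.04],"turn":0},{"claw":-1,"travel":[0.03,0.002,0.08],"turn":0},{"claw":-1,"travel":[0.05,0.003,0.115],"turn":0},{"claw":-1,"travel":[0.068,0.004,0.15],"turn":0},{"claw":-1,"travel":[0.068,0.004,0.15],"turn":0}]' 20; python3 look.py scene side
```

```text
clock: 21.9
position: [0.5522, -0.0151, 0.2218]
ee_rot: [0.002, -0.035, 0.999, -0.0]
contact_force: [-0.7, -0.4, -5.0]
width: 0.0123
gripper_force: 118.1
[ 0.5522 -0.0151  0.2218] [-0.088  0.627 -0.042] [-0.7 -0.4 -5. ] 118.05556297302246
scene orange [284, 181, 25, 23, 207] [293.8 191.2]
scene blue [274, 190, 26, 24, 181] [283.9 200.8]
side blue [277, 182, 8, 4, 22] [280.7 183.9]
```

```bash

python3 -m inch '[{"claw":-1,"travel":[0.02,0.001,0.03],"turn":0},{"claw":-1,"travel":[0.04,0.002,0.06],"turn":0},{"claw":-1,"travel":[0.06,0.003,0.09],"turn":0},{"claw":-1,"travel":[0.075,0.005,0.105],"turn":0},{"claw":-1,"travel":[0.075,0.005,0.105],"turn":0}]' 20; python3 look.py scene side
python3 - <<'E'
from h import *
g=np.array(get_state()["position"])-[0,0,.003]; ex=np.array([.9976,.0698,0]); ey=np.array([-.0698,.9976,0]); c=cam("scene"); cs=cam("side")
for t in(0,.3,.4,.5,.6):
    f=ex*np.cos(t)-[0,0,np.sin(t)]; up=np.array([0,0,1])*np.cos(t)+ex*np.sin(t)
    P=[g+f*x+up*-.021+ey*y for x,y in((.062,.02),(.062,-.02),(.158,.02))]
    print(t,proj(c,P).round(1).tolist())
E
```

```text
clock: 22.5
position: [0.5663, -0.0141, 0.2419]
ee_rot: [0.001, -0.035, 0.999, -0.0]
contact_force: [-2.6, -0.1, -5.6]
width: 0.0125
gripper_force: 118.9
[ 0.5663 -0.0141  0.2419] [-0.117  1.042 -0.048] [-2.6 -0.1 -5.6] 118.90276193618774
scene orange [306, 196, 25, 25, 213] [315.7 207.5]
scene blue [297, 207, 25, 24, 191] [306.9 217.5]
side orange [288, 174, 12, 8, 51] [292.8 177.2]
0 [[305.2, 185.3], [297.0, 196.3], [338.8, 202.3]]
0.3 [[301.9, 187.8], [293.7, 198.6], [332.1, 209.9]]
0.4 [[300.5, 188.3], [292.3, 199.1], [329.1, 211.5]]
0.5 [[298.9, 188.6], [290.8, 199.3], [325.7, 212.7]]
0.6 [[297.2, 188.7], [289.1, 199.3], [322.0, 213.5]]
```

```bash

python3 -m inch '[{"claw":-1,"travel":[-0.05,-0.003,0],"turn":0},{"claw":-1,"travel":[-0.15,-0.01,0],"turn":0},{"claw":-1,"travel":[-0.25,-0.017,0],"turn":0},{"claw":-1,"travel":[-0.3,-0.02,0],"turn":0},{"claw":-1,"travel":[-0.3,-0.02,0],"turn":0}]' 20; python3 look.py scene side
python3 - <<'E'
from h import *
import glob,os
f=sorted(glob.glob("pics/scene_*.png"),key=os.path.getmtime)[-1]; g=sorted(glob.glob("pics/side_*.png"),key=os.path.getmtime)[-1]
a=cv2.imread(f);b=cv2.imread(g)
cv2.imwrite("pics/c13.png",np.hstack([cv2.resize(b[110:290,210:390],(400,400),interpolation=2),cv2.resize(a[140:320,220:400],(400,400),interpolation=2)]))
E
```

```text
clock: 23.1
position: [0.5054, -0.018, 0.2427]
ee_rot: [0.002, -0.035, 0.999, -0.0]
contact_force: [1.6, -0.3, -1.4]
width: 0.0124
gripper_force: 119.1
[ 0.5054 -0.018   0.2427] [-0.009  0.067 -0.013] [ 1.6 -0.3 -1.4] 119.05090928077698
scene orange [306, 218, 14, 18, 137] [313.4 225.4]
scene blue [300, 227, 13, 19, 137] [306.7 234.8]
side orange [290, 210, 10, 6, 31] [293.4 212.9]
```

View pics/c13.png

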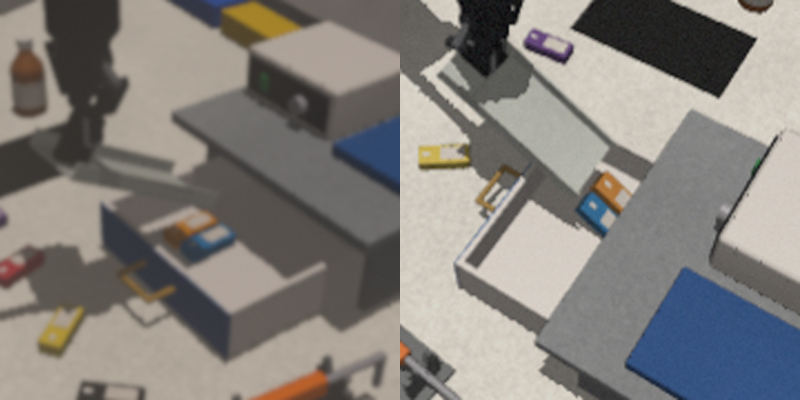

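```bash
python3 - <<'E'
from h import *
g=np.array(get_state()["position"])-[0,0,.003]; ex=np.array([.9976,.0698,0]); ey=np.array([-.0698,.9976,0])
for t in(.2,.3,.4,.5,.6):
    f=ex*np.cos(t)-[0,0,np.sin(t)]; up=np.array([0,0,1])*np.cos(t)+ex*np.sin(t)
    P=[g+f*.195-up*z+ey*y for z,y in((.045,-.045),(.045,.045))]
    print(t,proj(cam("side"),P).round(1).tolist(),proj(cam("scene"),P).round(1).tolist())
E
```

```text
0.2 [[319.2, 181.2], [298.5, 167.2]] [[311.6, 227.4], [328.9, 202.6]]
0.3 [[316.2, 188.0], [295.8, 173.7]] [[308.2, 229.2], [325.2, 204.7]]
0.4 [[312.7, 194.5], [292.5, 180.0]] [[304.2, 230.5], [321.2, 206.3]]
0.5 [[308.7, 200.9], [288.8, 186.0]] [[300.0, 231.2], [316.8, 207.4]]
0.6 [[304.4, 207.0], [284.8, 191.8]] [[295.4, 231.4], [312.1, 207.9]]
```

```bash

python3 -m inch '[{"claw":-1,"travel":[0,0,0.1],"turn":0},{"claw":-1,"travel":[0,0.02,0.19],"turn":0},{"claw":-1,"travel":[0,0.2,0.19],"turn":0.003},{"claw":-1,"travel":[0.03,0.4,0.19],"turn":0.003},{"claw":-1,"travel":[0.05,0.6,0.19],"turn":0.003}]' 20
python3 -m inch '[{"claw":-1,"travel":[0.02,0.25,0],"turn":0},{"claw":-1,"travel":[0.037,0.5,0],"turn":0},{"claw":-1,"travel":[0.037,0.75,0],"turn":0},{"claw":-1,"travel":[0.037,0.95,0],"turn":0},{"claw":-1,"travel":[0.037,1,0],"turn":0}]' 
python3 -m inch '[{"claw":-1,"travel":[0,0.05,-0.1],"turn":0},{"claw":-1,"travel":[0,0.05,-0.25],"turn":0},{"claw":-1,"travel":[0,0.05,-0.4],"turn":0},{"claw":-1,"travel":[0,0.05,-0.5],"turn":0},{"claw":-1,"travel":[0,0.05,-0.5],"turn":0}]' 
python3 -c "
from h import *
s=get_state();print(s['position'],yaw())"
```

```text
clock: 23.7
position: [0.5176, 0.1033, 0.2799]
ee_rot: [0.002, -0.039, 0.999, 0.0]
contact_force: [1.7, -0.5, -1.5]
width: 0.0124
gripper_force: 119.3
clock: 24.2
position: [0.5238, 0.3073, 0.2789]
ee_rot: [0.001, -0.042, 0.999, 0.002]
contact_force: [0.1, -1.7, -1.9]
width: 0.0124
gripper_force: 119.3
clock: 24.7
position: [0.522, 0.311, 0.1759]
ee_rot: [-0.003, -0.04, 0.999, -0.001]
contact_force: [-0.1, -0.2, -1.6]
width: 0.0123
gripper_force: 119.3
[0.52196672 0.31099091 0.17592227] 94.56923492490873
```

```bash

python3 -m inch '[{"claw":-1,"travel":[0,0.008,-0.06],"turn":0},{"claw":-1,"travel":[0,0.008,-0.12],"turn":0},{"claw":-1,"travel":[0,0.008,-0.18],"turn":0},{"claw":-1,"travel":[0,0.008,-0.18],"turn":0}]' 20
python3 -m inch '[{"claw":-1,"travel":[-0.03,-0.003,-0.04],"turn":0},{"claw":-1,"travel":[-0.063,-0.005,-0.078],"turn":0},{"claw":-1,"travel":[-0.09,-0.007,-0.12],"turn":0},{"claw":-1,"travel":[-0.118,-0.009,-0.162],"turn":0},{"claw":-1,"travel":[-0.118,-0.009,-0.162],"turn":0}]' 
python3 -m inch '[{"claw":-1,"travel":[-0.022,-0.002,-0.045],"turn":0},{"claw":-1,"travel":[-0.046,-0.004,-0.089],"turn":0},{"claw":-1,"travel":[-0.065,-0.005,-0.135],"turn":0},{"claw":-1,"travel":[-0.082,-0.007,-0.182],"turn":0},{"claw":-1,"travel":[-0.082,-0.007,-0.182],"turn":0}]' 
python3 -c "
from h import *
s=get_state();print(s['position'],yaw(),s['moment'])"
```

```text
clock: 25.1
position: [0.524, 0.3138, 0.1428]
ee_rot: [0.001, -0.04, 0.999, 0.0]
contact_force: [0.8, -0.4, -0.1]
width: 0.0124
gripper_force: 119.4
clock: 25.6
position: [0.4993, 0.3122, 0.1118]
ee_rot: [0.001, -0.04, 0.999, 0.0]
contact_force: [-2.3, -1.0, 6.5]
width: 0.0124
gripper_force: 118.0
clock: 26.1
position: [0.4822, 0.3105, 0.0744]
ee_rot: [-0.0, -0.04, 0.999, 0.0]
contact_force: [-1.4, -0.1, 4.2]
width: 0.0123
gripper_force: 114.9
[0.48220695 0.31046443 0.07439915] 94.61781325038761 [ 0.14370166 -0.3515492   0.12082884]
```

```bash

python3 -m inch '[{"claw":-1,"travel":[-0.012,-0.002,-0.05],"turn":0},{"claw":-1,"travel":[-0.025,-0.004,-0.105],"turn":0},{"claw":-1,"travel":[-0.025,-0.004,-0.112],"turn":0},{"claw":-1,"travel":[-0.025,-0.004,-0.112],"turn":0},{"claw":-1,"travel":[-0.025,-0.004,-0.112],"turn":0}]' 20
python3 -m inch '[{"claw":-0.3,"travel":[0,0,0],"turn":0},{"claw":-0.3,"travel":[0,0,0],"turn":0},{"claw":-0.3,"travel":[0,0,0],"turn":0},{"claw":-0.3,"travel":[0,0,0],"turn":0},{"claw":-0.3,"travel":[0,0,0],"turn":0}]' 
python3 -m inch '[{"claw":-0.3,"travel":[0,0,0.15],"turn":0},{"claw":-0.3,"travel":[0,0,0.4],"turn":0},{"claw":-0.3,"travel":[0,0,0.65],"turn":0},{"claw":-0.3,"travel":[0,0,0.9],"turn":0},{"claw":-0.3,"travel":[0,0,1],"turn":0}]' 
python3 -m inch '[{"claw":-0.3,"travel":[0.1,0,0.1],"turn":0},{"claw":-0.3,"travel":[0.2,0,0.2],"turn":0},{"claw":-0.3,"travel":[0.2,0,0.25],"turn":0},{"claw":-0.3,"travel":[0.2,0,0.25],"turn":0}]' 
python3 - <<'E'
from h import *
s=get_state();print(s['position'],yaw()); im,c=grab("wrist","w14.png"); c=c
g=cv2.cvtColor(im,cv2.COLOR_BGR2GRAY)
# tray mask: greyish white inside dark mat -> report the lip/side edges through rows/cols
P=np.array([.5622,.3155]); u=np.array([np.cos(np.radians(4.5)),np.sin(np.radians(4.5))]); v=np.array([-u[1],u[0]])
C=[[*(P+a*u+b*v),z] for a,b,z in((.11,.045,.008),(.11,-.045,.008),(-.11,.045,.028),(-.11,-.045,.028),(.125,.065,.004),(.125,-.065,.004))]
print(proj(c,C).round(1).tolist())
m=cv2.inRange(g,75,255); m2=np.zeros_like(m); pts=proj(c,[[*(P+a*u+b*v),.004] for a,b in((.122,.062),(.122,-.062),(-.122,-.062),(-.122,.062))]).astype(np.int32)
cv2.fillPoly(m2,[pts],255); m&=m2; n,l,st,ce=cv2.connectedComponentsWithStats(m); i=1+st[1:,4].argmax(); q=np.argwhere(l==i)[:,::-1].astype(np.float32); print(st[i],cv2.minAreaRect(q))
E
```

```text
clock: 26.6
position: [0.478, 0.3099, 0.0527]
ee_rot: [-0.0, -0.04, 0.999, 0.0]
contact_force: [-1.9, -0.4, 4.9]
width: 0.0125
gripper_force: 115.1
clock: 27.1
position: [0.4779, 0.3095, 0.0519]
ee_rot: [-0.0, -0.04, 0.999, -0.0]
contact_force: [-0.2, -0.5, -0.3]
width: 0.03
gripper_force: 0.0
clock: 27.6
position: [0.4799, 0.3105, 0.2578]
ee_rot: [0.004, -0.04, 0.999, 0.002]
contact_force: [-0.4, 0.3, 0.7]
width: 0.0299
gripper_force: 0.0
clock: 28.0
position: [0.5182, 0.3097, 0.3032]
ee_rot: [0.001, -0.04, 0.999, 0.0]
contact_force: [0.2, 0.3, 0.2]
width: 0.03
gripper_force: 0.0
[0.5182469  0.30972893 0.30321453] 94.56823839153373
[[313.4, 266.4], [250.8, 266.3], [321.6, 107.2], [243.9, 107.0], [326.5, 274.1], [237.6, 274.0]]
[  233   104    93   169 12918] ((279.0282897949219, 188.15338134765625), (169.2060546875, 90.7388687133789), 89.02068328857422)
```

```bash

cat >> h.py <<'E'
def cases(im,c,names,z=.02):
    hsv=cv2.cvtColor(im,cv2.COLOR_BGR2HSV)
    for nm in names:
        m=cv2.morphologyEx(cv2.inRange(hsv,*M[nm]),cv2.MORPH_CLOSE,np.ones((21,21)))
        n,l,st,ce=cv2.connectedComponentsWithStats(m)
        for i in range(1,n):
            w=onplane(c,np.argwhere(l==i)[:,::-1],z)[:,:2]
            r=cv2.minAreaRect((w*1000).astype(np.float32)); b=cv2.boxPoints(r); e=[b[1]-b[0],b[2]-b[1]]; e.sort(key=np.linalg.norm)
            if 50<np.linalg.norm(e[1])<95 and 18<np.linalg.norm(e[0])<50:
                h=np.degrees(np.arctan2(e[1][1],e[1][0])); h=(h+90)%180-90
                print(nm,"pos",np.round(np.array(r[0])/1000,4),"size",np.round([np.linalg.norm(x) for x in e]),"long heading %.1f"%h,"-> tool heading",round((h+90)%180,1),"px",st[i].tolist())
E
python3 -m inch '[{"claw":0,"travel":[-0.04,-0.2,0],"turn":0},{"claw":0,"travel":[-0.08,-0.45,0.03],"turn":0},{"claw":0,"travel":[-0.12,-0.7,0.05],"turn":0},{"claw":0,"travel":[-0.16,-0.95,0.1],"turn":0},{"claw":0,"travel":[-0.24,-1,0.15],"turn":0}]' 
python3 -m inch '[{"claw":0,"travel":[0,-0.2,0],"turn":0},{"claw":0,"travel":[0,-0.4,0],"turn":0},{"claw":0,"travel":[0,-0.55,0],"turn":0},{"claw":0,"travel":[0,-0.55,0],"turn":0},{"claw":0,"travel":[0,-0.55,0],"turn":0}]' 
python3 - <<'E'
from h import *
print(get_state()["position"],yaw()); im,c=grab("wrist","w15.png"); cases(im,c,("red","purple","yellow","black"))
E
```

```text
clock: 28.55
position: [0.4682, 0.1059, 0.3305]
ee_rot: [-0.002, -0.038, 0.999, -0.001]
contact_force: [-0.7, 1.4, 0.1]
width: 0.0429
gripper_force: 0.0
clock: 29.05
position: [0.4688, -0.0001, 0.331]
ee_rot: [-0.001, -0.039, 0.999, 0.001]
contact_force: [0.8, -0.1, 0.1]
width: 0.0427
gripper_force: 0.0
[ 4.68762629e-01 -1.29452403e-04  3.30987776e-01] 94.51534984954675
purple pos [0.4389 0.1843] size [27. 67.] long heading 8.4 -> tool heading 98.4 px [411, 120, 25, 53, 1076]
```

```bash
python3 - <<'E'
from h import *
im=cv2.imread("pics/w15.png"); c=cam("wrist"); hsv=cv2.cvtColor(im,cv2.COLOR_BGR2HSV)
for n,P in(("red",[.444,.071,.02]),("yellow",[.439,-.063,.02]),("black",[.435,-.18,.02])):
    p=proj(c,[P])[0].astype(int); print(n,p)
    w=hsv[p[1]-30:p[1]+30,p[0]-30:p[0]+30].reshape(-1,3)
    s=w[w[:,1]>100]; print(len(s), np.percentile(s,[5,25,50,75,95],axis=0).astype(int).tolist() if len(s) else "", np.percentile(w[:,2],[1,5,20,50]))
E
```

```text
red [335 143]
0  [ 84.    92.95  97.   110.  ]
yellow [233 131]
268 [[26, 101, 147], [27, 102, 176], [28, 104, 188], [29, 107, 192], [30, 111, 194]] [110.   148.95 185.   189.  ]
black [141 120]
0  [ 74.  77.  88. 185.]
```

```bash
sed -i 's/"red":((170,110,50)/"red":((168,85,40)/; s/"yellow":((20,110,60)/"yellow":((20,75,50)/; s/(180,255,38))}/(180,90,62))}/' h.py
python3 - <<'E'
from h import *
im=cv2.imread("pics/w15.png"); c=cam("wrist"); cases(im,c,("red","purple","yellow","black"))
for k in("red","black"):
    for st,ce,_ in blobs(im,k,30,5000): print(k,st,ce,onplane(c,ce,.02)[0].round(3))
im,c=grab("scene","sc16.png"); im2,c2=grab("side","s16.png")
for k in("red","yellow","purple","black","orange","blue"):
    for i,cc in((im,c),(im2,c2)):
        for st,ce,_ in blobs(i,k,25,400): 
            P=onplane(cc,ce,.018)[0].round(3)
            if .3<P[0]<.8 and abs(P[1])<.4: print(k,"scene" if i is im else "side",st,ce,P[:2])
E
```

```text
purple pos [0.4391 0.1848] size [27. 67.] long heading 8.5 -> tool heading 98.5 px [411, 120, 25, 53, 1076]
yellow pos [ 0.4409 -0.0565] size [30. 68.] long heading 40.3 -> tool heading 130.3 px [214, 106, 48, 55, 1227]
yellow pos [ 0.5601 -0.0684] size [42. 71.] long heading -85.4 -> tool heading 4.6 px [202, 204, 51, 29, 481]
black [506, 151, 47, 11, 258] [527.7 156.3] [0.441 0.324 0.02 ]
black [499, 166, 44, 39, 1197] [519.8 185. ] [0.48  0.327 0.02 ]
red scene [257, 177, 23, 13, 135] [266.1 183.1] [0.446 0.069]
yellow scene [228, 205, 24, 11, 190] [238.6 210.6] [ 0.442 -0.062]
yellow side [227, 246, 21, 24, 239] [236.3 258.7] [ 0.431 -0.067]
purple scene [276, 154, 22, 14, 121] [285.  160.6] [0.439 0.179]
black scene [206, 227, 13, 24, 118] [212.  237.6] [ 0.44 -0.18]
black scene [194, 285, 10, 10, 53] [197.3 289.5] [ 0.515 -0.322]
black scene [223, 300, 15, 20, 123] [230.2 309.8] [ 0.623 -0.311]
black side [191, 174, 11, 15, 123] [195.8 180.9] [0.482 0.338]
black side [203, 185, 37, 14, 44] [220.7 191.7] [0.525 0.237]
black side [274, 225, 38, 42, 370] [294.7 245. ] [ 0.587 -0.1  ]
black side [330, 282, 36, 27, 256] [352.5 295.8] [ 0.604 -0.315]
black side [248, 289, 24, 7, 61] [259.6 292.9] [ 0.426 -0.198]
black side [314, 300, 12, 20, 130] [320.  309.7] [ 0.517 -0.31 ]
orange scene [302, 221, 17, 16, 117] [308.6 227.9] [0.647 0.014]
orange scene [194, 276, 30, 28, 280] [208.5 289.1] [ 0.539 -0.303]
orange side [285, 210, 15, 8, 64] [290.5 213.8] [0.652 0.023]
blue scene [295, 230, 17, 17, 128] [302.2 237.4] [ 0.65  -0.023]
blue side [296, 217, 8, 7, 27] [299.5 220.5] [ 0.656 -0.017]
```

```bash
python3 - <<'E'
from h import *
im=cv2.imread("pics/w15.png"); hsv=cv2.cvtColor(im,cv2.COLOR_BGR2HSV)
w=hsv[90:200,290:390].reshape(-1,3); i=np.argsort(-w[:,1].astype(int))[:600:60]; print(w[i].tolist())
w=hsv[80:170,100:190]; print(w[...,2].min(), w[::10,::9,2].tolist())
w=cv2.imread("pics/w10.png"); w=cv2.cvtColor(w,cv2.COLOR_BGR2HSV)[85:90,75:80]; print(w.reshape(-1,3)[:6].tolist())
E
```

```text
[[3, 99, 93], [3, 91, 92], [2, 90, 91], [2, 88, 96], [3, 87, 94], [2, 85, 93], [2, 84, 94], [2, 82, 96], [1, 80, 89], [5, 76, 87]]
71 [[184, 182, 186, 186, 186, 184, 188, 191, 184, 189], [186, 187, 187, 181, 189, 187, 189, 191, 185, 190], [186, 188, 192, 186, 184, 94, 76, 143, 188, 189], [184, 190, 190, 182, 164, 83, 192, 85, 132, 186], [186, 188, 192, 181, 183, 83, 88, 81, 186, 188], [188, 187, 186, 183, 186, 181, 78, 183, 188, 189], [187, 185, 188, 121, 183, 77, 188, 190, 190, 189], [186, 186, 189, 191, 134, 189, 184, 187, 190, 189], [184, 192, 189, 189, 187, 190, 187, 189, 192, 188]]
[[0, 118, 155], [179, 126, 152], [0, 121, 154], [0, 121, 154], [0, 120, 155], [0, 121, 154]]
```

```bash
cat >> h.py <<'E'
_i=cv2.inRange
def inr(hsv,lo,hi):
    if lo[0]==168: return _i(hsv,(168,60,40),(180,255,255))|_i(hsv,(0,60,40),(7,255,255))
    return _i(hsv,lo,hi)
cv2.inRange=inr
E
python3 - <<'E'
from h import *
im=cv2.imread("pics/w15.png"); c=cam("wrist"); M["black"]=((0,0,0),(180,90,105)); cases(im,c,("red","black"))
E
```

```text
red pos [0.4452 0.0764] size [30. 69.] long heading 20.3 -> tool heading 110.3 px [324, 117, 32, 55, 1171]
black pos [ 0.4388 -0.1767] size [32. 73.] long heading -39.0 -> tool heading 51.0 px [119, 96, 52, 54, 1451]
black pos [0.4427 0.0827] size [48. 73.] long heading 21.3 -> tool heading 111.3 px [322, 116, 44, 57, 1477]
black pos [0.4368 0.1698] size [26. 72.] long heading -10.6 -> tool heading 79.4 px [407, 119, 26, 54, 259]
```

```bash

python3 -m inch '[{"claw":0.2,"travel":[-0.15,-0.2,-0.2],"turn":-0.242},{"claw":0.2,"travel":[-0.15,-0.4,-0.4],"turn":-0.242},{"claw":0.2,"travel":[-0.15,-0.6,-0.6],"turn":-0.242},{"claw":0.2,"travel":[-0.15,-0.88,-0.8],"turn":-0.242},{"claw":0.2,"travel":[-0.15,-0.88,-0.9],"turn":-0.242}]'
python3 -m inch '[{"claw":0.2,"travel":[0,0,0],"turn":0},{"claw":0.2,"travel":[0,0,0],"turn":0},{"claw":0.2,"travel":[0,0,0],"turn":0}]'
python3 - <<'E'
from h import *
print(get_state()["position"],yaw()); im,c=grab("wrist","w17.png"); M["black"]=((0,0,0),(180,90,75)); cases(im,c,("black",))
E
```

```text
clock: 29.7
position: [0.4412, -0.1724, 0.159]
ee_rot: [0.002, 0.331, 0.944, -0.0]
contact_force: [1.1, -0.1, 0.6]
width: 0.051
gripper_force: 0.0
clock: 30.0
position: [0.441, -0.1702, 0.1602]
ee_rot: [0.001, 0.328, 0.945, 0.0]
contact_force: [-0.4, -0.2, 0.6]
width: 0.051
gripper_force: 0.0
[ 0.44098826 -0.17022653  0.16019558] 51.747597300647094
black pos [ 0.4312 -0.1754] size [29. 58.] long heading -40.0 -> tool heading 50.0 px [250, 157, 36, 68, 1478]
```

```bash

python3 -m inch '[{"claw":0.2,"travel":[-0.02,-0.04,-0.2],"turn":-0.006},{"claw":0.2,"travel":[-0.02,-0.04,-0.4],"turn":-0.006},{"claw":0.2,"travel":[-0.02,-0.04,-0.58],"turn":-0.006},{"claw":0.2,"travel":[-0.02,-0.04,-0.685],"turn":-0.006},{"claw":0.2,"travel":[-0.02,-0.04,-0.685],"turn":-0.006}]'
python3 -m inch '[{"claw":-1,"travel":[0,0,0],"turn":0},{"claw":-1,"travel":[0,0,0],"turn":0},{"claw":-1,"travel":[0,0,0],"turn":0},{"claw":-1,"travel":[0,0,0],"turn":0},{"claw":-1,"travel":[0,0,0],"turn":0}]' 40
python3 -m inch '[{"claw":-1,"travel":[0,0,0.2],"turn":0},{"claw":-1,"travel":[0,0,0.45],"turn":0},{"claw":-1,"travel":[0,0,0.7],"turn":0.08},{"claw":-1,"travel":[0.1,0,0.75],"turn":0.12},{"claw":-1,"travel":[0.25,0.02,0.75],"turn":0.17}]'
python3 -c "
from h import *
s=get_state();print(s['position'],yaw())"
```

```text
clock: 30.55
position: [0.4353, -0.1775, 0.0211]
ee_rot: [-0.002, 0.337, 0.942, 0.0]
contact_force: [-0.7, 0.4, -1.6]
width: 0.0512
gripper_force: 0.0
clock: 31.05
position: [0.4377, -0.1797, 0.0241]
ee_rot: [0.002, 0.338, 0.941, -0.0]
contact_force: [0.6, 2.3, 7.3]
width: 0.0292
gripper_force: 40.4
clock: 31.55
position: [0.4871, -0.1763, 0.1767]
ee_rot: [0.004, 0.117, 0.993, -0.002]
contact_force: [-0.1, 0.1, -0.8]
width: 0.0289
gripper_force: 39.9
[ 0.48710246 -0.17625327  0.17665204] 76.59494820773372
```

```bash

python3 -m inch '[{"claw":-1,"travel":[0.2,0.04,0],"turn":0.072},{"claw":-1,"travel":[0.4,0.08,0],"turn":0.072},{"claw":-1,"travel":[0.6,0.12,0],"turn":0.072},{"claw":-1,"travel":[0.775,0.16,0],"turn":0.072},{"claw":-1,"travel":[0.775,0.16,-0.1],"turn":0.072}]'
python3 -m inch '[{"claw":-1,"travel":[0,0,-0.15],"turn":0},{"claw":-1,"travel":[0,0,-0.3],"turn":0},{"claw":-1,"travel":[0,0,-0.37],"turn":0},{"claw":-1,"travel":[0,0,-0.37],"turn":0},{"claw":-1,"travel":[0,0,-0.37],"turn":0}]'
python3 -c "
from h import *
s=get_state();print(s['position'],yaw())"
python3 -m inch '[{"claw":-0.1,"travel":[0,0,0],"turn":0},{"claw":-0.1,"travel":[0,0,0],"turn":0},{"claw":-0.1,"travel":[0,0,0],"turn":0},{"claw":-0.1,"travel":[0,0,0.2],"turn":0},{"claw":-0.1,"travel":[0,0,0.45],"turn":0}]'
python3 -m inch '[{"claw":0.2,"travel":[-0.25,0,0],"turn":0},{"claw":0.2,"travel":[-0.5,0.1,0],"turn":0.1},{"claw":0.2,"travel":[-0.75,0.2,0],"turn":0.15},{"claw":0.2,"travel":[-0.95,0.3,0],"turn":0.2},{"claw":0.2,"travel":[-0.95,0.35,0],"turn":0.2}]'
python3 - <<'E'
from h import *
print(get_state()["position"],yaw()); 
im,c=grab("scene","sc18.png"); M["black"]=((0,0,0),(180,255,45))
for k in("red","yellow","purple","black"):
    for st,ce,_ in blobs(im,k,25,400): 
        P=onplane(c,ce,.03)[0].round(3)
        if .35<P[0]<.72 and -.25<P[1]<.25: print(k,st,ce,P[:2])
E
```

```text
clock: 32.05
position: [0.6479, -0.1429, 0.1552]
ee_rot: [0.006, 0.005, 1.0, -0.001]
contact_force: [-0.3, -0.4, -0.8]
width: 0.0287
gripper_force: 39.9
clock: 32.55
position: [0.6418, -0.1435, 0.0794]
ee_rot: [0.001, 0.006, 1.0, -0.0]
contact_force: [-0.2, -0.0, 0.1]
width: 0.0293
gripper_force: 39.9
[ 0.64176636 -0.14349851  0.07936219] 89.27255817448655
clock: 33.05
position: [0.6394, -0.1427, 0.1669]
ee_rot: [-0.003, 0.006, 1.0, 0.001]
contact_force: [1.1, -0.1, 0.1]
width: 0.0382
gripper_force: 0.0
clock: 33.55
position: [0.4434, -0.0706, 0.1678]
ee_rot: [-0.003, -0.292, 0.956, 0.002]
contact_force: [0.4, 0.1, -0.1]
width: 0.0515
gripper_force: 0.0
[ 0.44337801 -0.07061109  0.1678201 ] 123.98782685973946
red [257, 176, 23, 14, 217] [267.6 182.3] [0.453 0.068]
yellow [228, 205, 24, 12, 186] [238.4 210.9] [ 0.448 -0.068]
purple [277, 154, 21, 14, 113] [285.  160.7] [0.445 0.17 ]
black [264, 256, 25, 21, 144] [273.6 265.6] [ 0.641 -0.147]
```

```bash
python3 - <<'E'
from h import *
print(get_state()["position"],yaw()); im,c=grab("wrist","w19.png"); cases(im,c,("yellow",))
E
```

```text
[ 0.44675601 -0.0702764   0.16860432] 124.22430816718129
yellow pos [ 0.4394 -0.0589] size [29. 71.] long heading 39.9 -> tool heading 129.9 px [277, 153, 39, 80, 1746]
yellow pos [ 0.557  -0.0347] size [30. 58.] long heading 42.0 -> tool heading 132.0 px [228, 279, 35, 51, 660]
```

```bash

python3 -m inch '[{"claw":0.2,"travel":[-0.037,0.057,-0.2],"turn":0.032},{"claw":0.2,"travel":[-0.037,0.057,-0.4],"turn":0.032},{"claw":0.2,"travel":[-0.037,0.057,-0.6],"turn":0.032},{"claw":0.2,"travel":[-0.037,0.057,-0.728],"turn":0.032},{"claw":0.2,"travel":[-0.037,0.057,-0.728],"turn":0.032}]'
python3 -m inch '[{"claw":-1,"travel":[0,0,0],"turn":0},{"claw":-1,"travel":[0,0,0],"turn":0},{"claw":-1,"travel":[0,0,0],"turn":0},{"claw":-1,"travel":[0,0,0],"turn":0},{"claw":-1,"travel":[0,0,0],"turn":0}]' 40
python3 -m inch '[{"claw":-1,"travel":[0,0,0.2],"turn":0},{"claw":-1,"travel":[0,0,0.45],"turn":0},{"claw":-1,"travel":[0,0,0.7],"turn":-0.04},{"claw":-1,"travel":[0.1,-0.02,0.75],"turn":-0.09},{"claw":-1,"travel":[0.25,-0.05,0.75],"turn":-0.13}]'
python3 -m inch '[{"claw":-1,"travel":[0.2,-0.05,0],"turn":-0.07},{"claw":-1,"travel":[0.4,-0.1,0],"turn":-0.07},{"claw":-1,"travel":[0.6,-0.15,0],"turn":-0.07},{"claw":-1,"travel":[0.75,-0.177,0],"turn":-0.07},{"claw":-1,"travel":[0.75,-0.177,-0.1],"turn":-0.07}]'
python3 -m inch '[{"claw":-1,"travel":[0,0,-0.15],"turn":0},{"claw":-1,"travel":[0,0,-0.3],"turn":0},{"claw":-1,"travel":[0,0,-0.37],"turn":0},{"claw":-1,"travel":[0,0,-0.37],"turn":0},{"claw":-1,"travel":[0,0,-0.37],"turn":0}]'
python3 -c "
from h import *
s=get_state();print(s['position'],yaw())"
```

```text
clock: 34.15
position: [0.443, -0.0619, 0.02]
ee_rot: [-0.002, -0.336, 0.942, 0.002]
contact_force: [-0.9, 0.6, 0.8]
width: 0.0511
gripper_force: 0.0
clock: 34.65
position: [0.4447, -0.0621, 0.0238]
ee_rot: [0.001, -0.337, 0.941, -0.001]
contact_force: [-1.3, 0.1, 5.8]
width: 0.0287
gripper_force: 41.2
clock: 35.15
position: [0.4943, -0.0718, 0.1763]
ee_rot: [0.003, -0.136, 0.991, -0.001]
contact_force: [0.1, -0.4, -1.3]
width: 0.0295
gripper_force: 40.5
clock: 35.65
position: [0.6499, -0.1089, 0.1546]
ee_rot: [0.005, -0.03, 1.0, -0.001]
contact_force: [0.8, -0.5, -0.8]
width: 0.0293
gripper_force: 40.5
clock: 36.15
position: [0.6443, -0.1073, 0.0795]
ee_rot: [0.001, -0.03, 1.0, -0.0]
contact_force: [0.9, 0.3, 0.8]
width: 0.0291
gripper_force: 40.5
[ 0.64428161 -0.10731103  0.07947079] 93.41599451787947
```

```bash

python3 -m inch '[{"claw":-1,"travel":[0,0.025,0],"turn":0},{"claw":-0.1,"travel":[0,0.025,0],"turn":0},{"claw":-0.1,"travel":[0,0.025,0],"turn":0},{"claw":-0.1,"travel":[0,0.025,0.2],"turn":0},{"claw":-0.1,"travel":[0,0.025,0.45],"turn":0}]'
python3 -m inch '[{"claw":0.2,"travel":[-0.2,0.15,0],"turn":0.05},{"claw":0.2,"travel":[-0.4,0.35,0],"turn":0.09},{"claw":0.2,"travel":[-0.6,0.55,0],"turn":0.09},{"claw":0.2,"travel":[-0.8,0.75,0],"turn":0.09},{"claw":0.2,"travel":[-0.95,0.85,0],"turn":0.09}]'
python3 -m inch '[{"claw":0.2,"travel":[0,0,0],"turn":0},{"claw":0.2,"travel":[0,0,0],"turn":0}]'
python3 - <<'E'
from h import *
print(get_state()["position"],yaw()); im,c=grab("wrist","w20.png"); cases(im,c,("red","purple"))
im,c=grab("scene","sc20.png"); M["black"]=((0,0,0),(180,255,45))
for k in("red","yellow","purple","black"):
    for st,ce,_ in blobs(im,k,25,400): 
        P=onplane(c,ce,.03)[0].round(3)
        if .35<P[0]<.72 and -.25<P[1]<.25: print(k,st,ce,P[:2])
E
```

```text
clock: 36.65
position: [0.642, -0.1018, 0.1675]
ee_rot: [-0.003, -0.03, 1.0, 0.001]
contact_force: [1.7, -0.6, 0.2]
width: 0.0385
gripper_force: 0.0
clock: 37.15
position: [0.4571, 0.0658, 0.1694]
ee_rot: [0.001, -0.17, 0.985, 0.0]
contact_force: [0.7, 1.2, 0.7]
width: 0.0516
gripper_force: 0.0
clock: 37.35
position: [0.4578, 0.065, 0.1696]
ee_rot: [0.001, -0.171, 0.985, -0.0]
contact_force: [0.5, -0.0, 0.2]
width: 0.051
gripper_force: 0.0
[0.45778044 0.06502022 0.16958862] 109.73724491943713
red pos [0.4435 0.0764] size [28. 70.] long heading 19.9 -> tool heading 109.9 px [283, 141, 35, 80, 1745]
purple pos [0.4386 0.1852] size [27. 67.] long heading 8.5 -> tool heading 98.5 px [391, 181, 52, 73, 801]
red [256, 176, 24, 14, 180] [266.7 182.7] [0.452 0.065]
yellow [273, 243, 26, 21, 218] [284.7 252.8] [ 0.642 -0.098]
purple [276, 154, 22, 15, 129] [285.2 160.8] [0.446 0.171]
black [264, 256, 25, 21, 145] [273.6 265.7] [ 0.641 -0.147]
```

```bash

python3 -m inch '[{"claw":0.2,"travel":[-0.072,0.057,-0.2],"turn":0},{"claw":0.2,"travel":[-0.072,0.057,-0.4],"turn":0},{"claw":0.2,"travel":[-0.072,0.057,-0.6],"turn":0},{"claw":0.2,"travel":[-0.072,0.057,-0.73],"turn":0},{"claw":0.2,"travel":[-0.072,0.057,-0.73],"turn":0}]'
python3 -m inch '[{"claw":-1,"travel":[0,0,0],"turn":0},{"claw":-1,"travel":[0,0,0],"turn":0},{"claw":-1,"travel":[0,0,0],"turn":0},{"claw":-1,"travel":[0,0,0],"turn":0},{"claw":-1,"travel":[0,0,0],"turn":0}]' 40
python3 -m inch '[{"claw":-1,"travel":[0,0,0.2],"turn":0},{"claw":-1,"travel":[0,0,0.45],"turn":0},{"claw":-1,"travel":[0,0,0.7],"turn":-0.04},{"claw":-1,"travel":[0.1,-0.08,0.75],"turn":-0.087},{"claw":-1,"travel":[0.25,-0.2,0.75],"turn":-0.087}]'
python3 -m inch '[{"claw":-1,"travel":[0.2,-0.12,0],"turn":0},{"claw":-1,"travel":[0.4,-0.24,0],"turn":0},{"claw":-1,"travel":[0.6,-0.4,0],"turn":0},{"claw":-1,"travel":[0.71,-0.5,0],"turn":0},{"claw":-1,"travel":[0.71,-0.5,-0.1],"turn":0}]'
python3 -m inch '[{"claw":-1,"travel":[0,0,-0.15],"turn":0},{"claw":-1,"travel":[0,0,-0.3],"turn":0},{"claw":-1,"travel":[0,0,-0.37],"turn":0},{"claw":-1,"travel":[0,0,-0.37],"turn":0},{"claw":-1,"travel":[0,0,-0.37],"turn":0}]'
python3 -c "
from h import *
s=get_state();print(s['position'],yaw())"
```

```text
clock: 37.95
position: [0.4425, 0.0749, 0.0196]
ee_rot: [-0.003, -0.17, 0.986, 0.0]
contact_force: [-1.2, -0.5, 0.5]
width: 0.0515
gripper_force: 0.0
clock: 38.45
position: [0.4444, 0.0758, 0.0236]
ee_rot: [0.001, -0.17, 0.985, -0.0]
contact_force: [0.2, 0.5, 5.6]
width: 0.0293
gripper_force: 41.4
clock: 38.95
position: [0.4943, 0.0365, 0.1763]
ee_rot: [0.003, -0.035, 0.999, 0.0]
contact_force: [1.5, -0.3, -0.4]
width: 0.029
gripper_force: 40.8
clock: 39.45
position: [0.6413, -0.068, 0.1547]
ee_rot: [0.005, -0.033, 0.999, -0.002]
contact_force: [-0.8, -1.2, -0.1]
width: 0.0287
gripper_force: 40.8
clock: 39.95
position: [0.6363, -0.0642, 0.0795]
ee_rot: [0.001, -0.035, 0.999, -0.0]
contact_force: [1.0, 0.1, -0.9]
width: 0.0291
gripper_force: 40.8
[ 0.63626537 -0.06416386  0.07947569] 93.97103752081094
```

```bash

python3 -m inch '[{"claw":-0.1,"travel":[0,0,0],"turn":0},{"claw":-0.1,"travel":[0,0,0],"turn":0},{"claw":-0.1,"travel":[0,0,0],"turn":0},{"claw":-0.1,"travel":[0,0,0.2],"turn":0},{"claw":-0.1,"travel":[0,0,0.45],"turn":0}]'
python3 -m inch '[{"claw":0.2,"travel":[-0.2,0.15,0],"turn":0.025},{"claw":0.2,"travel":[-0.4,0.35,0],"turn":0.025},{"claw":0.2,"travel":[-0.6,0.55,0],"turn":0.025},{"claw":0.2,"travel":[-0.8,0.75,0],"turn":0.025},{"claw":0.2,"travel":[-0.94,0.95,0],"turn":0.025}]'
python3 -m inch '[{"claw":0.2,"travel":[0,0.2,0],"turn":0},{"claw":0.2,"travel":[0,0.2,0],"turn":0},{"claw":0.2,"travel":[0,0.2,0],"turn":0}]'
python3 - <<'E'
from h import *
print(get_state()["position"],yaw()); im,c=grab("wrist","w21.png"); cases(im,c,("purple",))
im,c=grab("scene","sc21.png"); M["black"]=((0,0,0),(180,255,45))
for k in("red","yellow","purple","black","blue","orange"):
    for st,ce,_ in blobs(im,k,25,400): 
        P=onplane(c,ce,.03)[0].round(3)
        if .35<P[0]<.72 and -.25<P[1]<.25: print(k,st,ce,P[:2])
E
```

```text
clock: 40.45
position: [0.6339, -0.0638, 0.1675]
ee_rot: [-0.003, -0.035, 0.999, 0.001]
contact_force: [1.2, 0.1, 0.9]
width: 0.0381
gripper_force: 0.0
clock: 40.95
position: [0.457, 0.1122, 0.1693]
ee_rot: [0.0, -0.073, 0.997, 0.0]
contact_force: [0.9, 0.7, -0.0]
width: 0.0516
gripper_force: 0.0
clock: 41.25
position: [0.459, 0.152, 0.1693]
ee_rot: [0.001, -0.075, 0.997, -0.0]
contact_force: [0.3, 0.2, -0.2]
width: 0.0514
gripper_force: 0.0
[0.45904448 0.15198232 0.16931355] 98.60786914145508
purple pos [0.4305 0.1838] size [27. 51.] long heading 9.2 -> tool heading 99.2 px [308, 136, 34, 60, 1047]
red [278, 234, 26, 19, 193] [290.3 242.5] [ 0.636 -0.062]
yellow [273, 243, 26, 21, 225] [285.  252.6] [ 0.642 -0.097]
purple [277, 154, 21, 14, 116] [285.2 160.8] [0.446 0.171]
black [264, 256, 25, 21, 144] [273.6 265.6] [ 0.641 -0.147]
blue [295, 230, 17, 17, 124] [302.2 237.2] [ 0.653 -0.028]
orange [302, 221, 17, 16, 116] [308.4 227.8] [0.649 0.008]
```

```bash

python3 -m inch '[{"claw":0.2,"travel":[-0.102,0.165,-0.2],"turn":0},{"claw":0.2,"travel":[-0.102,0.165,-0.4],"turn":0},{"claw":0.2,"travel":[-0.102,0.165,-0.6],"turn":0},{"claw":0.2,"travel":[-0.102,0.165,-0.73],"turn":0},{"claw":0.2,"travel":[-0.102,0.165,-0.73],"turn":0}]'
python3 -m inch '[{"claw":-1,"travel":[0,0,0],"turn":0},{"claw":-1,"travel":[0,0,0],"turn":0},{"claw":-1,"travel":[0,0,0],"turn":0},{"claw":-1,"travel":[0,0,0],"turn":0},{"claw":-1,"travel":[0,0,0],"turn":0}]' 40
python3 -m inch '[{"claw":-1,"travel":[0,0,0.2],"turn":0},{"claw":-1,"travel":[0,0,0.45],"turn":0},{"claw":-1,"travel":[0,-0.05,0.7],"turn":-0.025},{"claw":-1,"travel":[0.1,-0.2,0.75],"turn":-0.025},{"claw":-1,"travel":[0.2,-0.4,0.75],"turn":-0.025}]'
python3 -m inch '[{"claw":-1,"travel":[0.15,-0.2,0],"turn":0},{"claw":-1,"travel":[0.3,-0.4,0],"turn":0},{"claw":-1,"travel":[0.45,-0.6,0],"turn":0},{"claw":-1,"travel":[0.6,-0.8,0],"turn":0},{"claw":-1,"travel":[0.75,-0.95,0],"turn":0}]'
python3 -m inch '[{"claw":-1,"travel":[0.06,-0.196,0],"turn":0},{"claw":-1,"travel":[0.06,-0.196,-0.15],"turn":0},{"claw":-1,"travel":[0.06,-0.196,-0.3],"turn":0},{"claw":-1,"travel":[0.06,-0.196,-0.42],"turn":0},{"claw":-1,"travel":[0.06,-0.196,-0.42],"turn":0}]'
python3 -c "
from h import *
s=get_state();print(s['position'],yaw())"
```

```text
clock: 41.85
position: [0.4363, 0.1824, 0.0196]
ee_rot: [-0.004, -0.073, 0.997, -0.001]
contact_force: [-1.2, -0.2, -0.2]
width: 0.0511
gripper_force: 0.0
clock: 42.35
position: [0.4394, 0.1845, 0.0238]
ee_rot: [0.001, -0.074, 0.997, 0.0]
contact_force: [-0.4, 0.4, 7.0]
width: 0.0293
gripper_force: 41.6
clock: 42.85
position: [0.4805, 0.1051, 0.1763]
ee_rot: [0.004, -0.036, 0.999, 0.001]
contact_force: [0.7, 0.1, -1.2]
width: 0.0292
gripper_force: 40.9
clock: 43.35
position: [0.6292, -0.0881, 0.1727]
ee_rot: [0.0, -0.034, 0.999, -0.0]
contact_force: [0.2, -0.1, 0.6]
width: 0.0291
gripper_force: 40.8
clock: 43.85
position: [0.6375, -0.124, 0.0847]
ee_rot: [-0.004, -0.034, 0.999, 0.002]
contact_force: [-1.0, 0.7, 0.1]
width: 0.0291
gripper_force: 40.8
[ 0.63746976 -0.1239827   0.08473676] 93.94739499268806
```

```bash

python3 -m inch '[{"claw":-0.1,"travel":[0,0,0],"turn":0},{"claw":-0.1,"travel":[0,0,0],"turn":0},{"claw":-0.1,"travel":[0,0,0],"turn":0},{"claw":-0.1,"travel":[0,0,0.2],"turn":0},{"claw":-0.1,"travel":[0,0,0.45],"turn":0}]'
python3 -m inch '[{"claw":0.1,"travel":[-0.1,-0.2,0.1],"turn":-0.034},{"claw":0.1,"travel":[-0.2,-0.4,0.2],"turn":-0.034},{"claw":0.1,"travel":[-0.3,-0.6,0.3],"turn":-0.034},{"claw":0.1,"travel":[-0.4,-0.8,0.4],"turn":-0.034},{"claw":0.1,"travel":[-0.4,-0.95,0.4],"turn":-0.034}]'
python3 -m inch '[{"claw":0.1,"travel":[0,0,0],"turn":0},{"claw":0.1,"travel":[0,0,0],"turn":0},{"claw":0.1,"travel":[0,0,0],"turn":0}]'
python3 - <<'E'
from h import *
print(get_state()["position"],yaw()); im,c=grab("wrist","w22.png"); hsv=cv2.cvtColor(im,cv2.COLOR_BGR2HSV)
m=_i(hsv,(3,130,30),(18,255,255)); m[:,:230]=0; m[:,340:]=0; m[300:]=0
p=np.argwhere(m)[:,::-1]; print(len(p),p.min(0),p.max(0),"rect",cv2.minAreaRect(onplane(c,p,.077)[:,:2].astype(np.float32)))
a,_=grab("scene","sc22.png"); b,_=grab("side","s22.png")
cv2.imwrite("pics/c22.png",np.hstack([cv2.resize(b[100:310,170:380],(400,560),interpolation=2),cv2.resize(a[100:310,200:410],(400,560),interpolation=2)]))
E
```

```text
clock: 44.35
position: [0.6391, -0.1243, 0.1783]
ee_rot: [-0.002, -0.035, 0.999, 0.001]
contact_force: [1.6, -0.1, -0.0]
width: 0.0383
gripper_force: 0.0
clock: 44.85
position: [0.5594, -0.3179, 0.2643]
ee_rot: [0.003, 0.02, 1.0, -0.003]
contact_force: [2.1, 0.3, 0.4]
width: 0.0474
gripper_force: 0.0
clock: 45.15
position: [0.5605, -0.3137, 0.2589]
ee_rot: [0.0, 0.018, 1.0, 0.0]
contact_force: [0.3, -0.8, -0.5]
width: 0.0471
gripper_force: 0.0
[ 0.56053908 -0.31371423  0.25893798] 87.8814917652575Traceback (most recent call last):
  File "<stdin>", line 3, in <module>
NameError: name '_i' is not defined
```

```bash
python3 - <<'E'
from h import *
im,c=grab("wrist","w23.png"); hsv=cv2.cvtColor(im,cv2.COLOR_BGR2HSV)
m=cv2.inRange(hsv,(3,130,30),(18,255,255)); m[:,:230]=0; m[:,340:]=0; m[300:]=0
p=np.argwhere(m)[:,::-1]; print(len(p),p.min(0),p.max(0),"rect",cv2.minAreaRect(onplane(c,p,.077)[:,:2].astype(np.float32)))
a,_=grab("scene","sc22.png"); b,_=grab("side","s22.png")
cv2.imwrite("pics/c22.png",np.hstack([cv2.resize(b[120:280,170:330],(400,400),interpolation=2),cv2.resize(a[120:290,230:400],(400,400),interpolation=2)]))
E
```

```text
834 [272 129] [289 227] rect ((0.5577160120010376, -0.3131429851055145), (0.015913546085357666, 0.09630242735147476), 88.09330749511719)
```

View pics/c22.png

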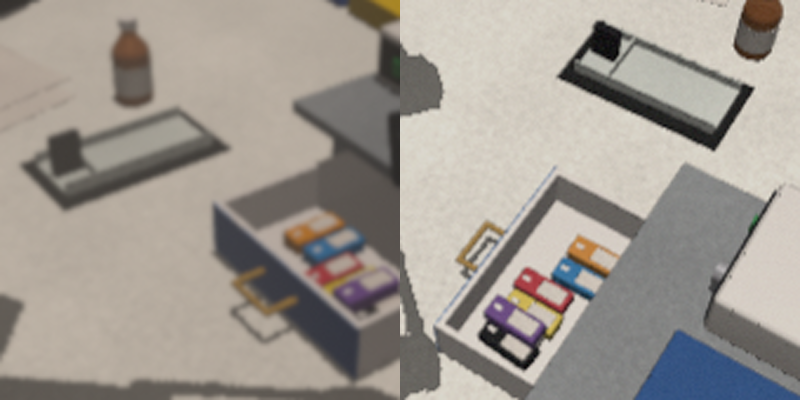

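```bash

python3 -m inch '[{"claw":0.1,"travel":[-0.006,0.002,-0.2],"turn":0},{"claw":0.1,"travel":[-0.006,0.002,-0.4],"turn":0},{"claw":0.1,"travel":[-0.006,0.002,-0.6],"turn":0},{"claw":0.1,"travel":[-0.006,0.002,-0.75],"turn":0},{"claw":0.1,"travel":[-0.006,0.002,-0.8],"turn":0}]'
python3 -m inch '[{"claw":0.1,"travel":[0,0,-0.1],"turn":0},{"claw":0.1,"travel":[0,0,-0.155],"turn":0},{"claw":0.1,"travel":[0,0,-0.155],"turn":0},{"claw":-1,"travel":[0,0,-0.155],"turn":0},{"claw":-1,"travel":[0,0,-0.155],"turn":0}]' 100
python3 -m inch '[{"claw":-1,"travel":[0,0,0],"turn":0},{"claw":-1,"travel":[0,0,0],"turn":0},{"claw":-1,"travel":[0,0,0],"turn":0}]'
python3 -c "
from h import *
s=get_state();print(s['position'],yaw())"
```

```text
clock: 45.85
position: [0.5575, -0.3123, 0.0949]
ee_rot: [-0.003, 0.018, 1.0, 0.002]
contact_force: [-0.4, 0.9, -0.7]
width: 0.047
gripper_force: 0.0
clock: 46.35
position: [0.5601, -0.3148, 0.0691]
ee_rot: [0.001, 0.019, 1.0, -0.0]
contact_force: [0.4, 5.2, 3.0]
width: 0.0186
gripper_force: 3.6
clock: 46.65
position: [0.5602, -0.3145, 0.0694]
ee_rot: [0.001, 0.019, 1.0, -0.0]
contact_force: [1.2, 2.2, 6.2]
width: 0.0161
gripper_force: 97.9
[ 0.56019751 -0.31452162  0.06938707] 87.81521175594317
```

```bash

python3 -m inch '[{"claw":-1,"travel":[0,0,0.15],"turn":0},{"claw":-1,"travel":[0,0,0.35],"turn":0},{"claw":-1,"travel":[-0.05,0.05,0.55],"turn":0.034},{"claw":-1,"travel":[-0.2,0.2,0.55],"turn":0.034},{"claw":-1,"travel":[-0.35,0.4,0.55],"turn":0.034}]'
python3 -m inch '[{"claw":-1,"travel":[-0.15,0.2,0],"turn":0},{"claw":-1,"travel":[-0.29,0.4,0],"turn":0},{"claw":-1,"travel":[-0.29,0.6,0],"turn":0},{"claw":-1,"travel":[-0.29,0.7875,0],"turn":0},{"claw":-1,"travel":[-0.29,0.7875,0],"turn":0}]'
python3 -m inch '[{"claw":-1,"travel":[0,0,0],"turn":0},{"claw":-1,"travel":[0,0,0],"turn":0}]'
python3 - <<'E'
from h import *
s=get_state();print(s['position'],yaw())
# eye bar from scene: brass blob
for n in("scene","side"):
    im,c=grab(n,n+"24.png"); hsv=cv2.cvtColor(im,cv2.COLOR_BGR2HSV)
    m=cv2.inRange(hsv,(14,90,50),(26,255,220)); k,l,st,ce=cv2.connectedComponentsWithStats(cv2.morphologyEx(m,cv2.MORPH_CLOSE,np.ones((3,3))))
    for i in range(1,k):
        P=onplane(c,ce[i],.042)[0]
        if st[i,4]>15 and .45<P[0]<.65 and abs(P[1]+.06)<.1:
            q=onplane(c,np.argwhere(l==i)[:,::-1],.044)[:,:2]; print(n,st[i],P.round(3),q.min(0).round(3),q.max(0).round(3))
g=s["position"]; print("tip",g[:2]-[.0025*.9976,.0]+np.array([.9976,.0698])*.125)
E
```

```text
clock: 47.15
position: [0.4897, -0.2357, 0.1792]
ee_rot: [0.002, -0.034, 0.999, -0.002]
contact_force: [0.1, 0.5, -2.3]
width: 0.0166
gripper_force: 98.0
clock: 47.65
position: [0.4297, -0.0731, 0.1778]
ee_rot: [-0.0, -0.037, 0.999, 0.001]
contact_force: [0.6, -0.4, -2.0]
width: 0.0165
gripper_force: 98.1
clock: 47.85
position: [0.4316, -0.0778, 0.1778]
ee_rot: [0.0, -0.034, 0.999, -0.001]
contact_force: [0.6, 0.2, -1.0]
width: 0.0159
gripper_force: 98.1
[ 0.4316475  -0.07781765  0.17780077] 93.95197670136157
scene [254 215  20  20  66] [ 0.537 -0.068  0.042] [ 0.529 -0.098] [ 0.557 -0.032]
scene [276 242  23  22 110] [ 0.649 -0.094  0.042] [ 0.613 -0.116] [ 0.684 -0.082]
side [284 206  24  15 110] [ 0.642 -0.004  0.042] [ 0.611 -0.028] [0.688 0.012]
side [264 227  12   9  39] [ 0.544 -0.037  0.042] [ 0.525 -0.052] [ 0.562 -0.032]
side [299 229  13   9  33] [ 0.619 -0.095  0.042] [ 0.601 -0.107] [ 0.643 -0.092]
side [269 237  20   9  63] [ 0.542 -0.089  0.042] [ 0.526 -0.102] [ 0.566 -0.063]
tip [ 0.5538535  -0.06909265]
```

```bash

python3 -m inch '[{"claw":-1,"travel":[0,0.015,-0.15],"turn":0},{"claw":-1,"travel":[0,0.015,-0.3],"turn":0},{"claw":-1,"travel":[0,0.015,-0.4],"turn":0},{"claw":-1,"travel":[0,0.015,-0.47],"turn":0},{"claw":-1,"travel":[0,0.015,-0.47],"turn":0}]'
python3 -m inch '[{"claw":-1,"travel":[0,0,-0.04],"turn":0},{"claw":-1,"travel":[0,0,-0.07],"turn":0},{"claw":-1,"travel":[0,0,-0.07],"turn":0}]'
python3 -m inch '[{"claw":-1,"travel":[0.05,0.0035,0],"turn":0},{"claw":-1,"travel":[0.1,0.007,0],"turn":0},{"claw":-1,"travel":[0.2,0.014,0],"turn":0},{"claw":-1,"travel":[0.3,0.021,0],"turn":0},{"claw":-1,"travel":[0.3,0.021,0],"turn":0}]'
```

```text
clock: 48.45
position: [0.4299, -0.0744, 0.0818]
ee_rot: [-0.002, -0.034, 0.999, 0.001]
contact_force: [1.0, -0.3, -1.0]
width: 0.0163
gripper_force: 98.1
clock: 48.75
position: [0.4311, -0.0741, 0.0693]
ee_rot: [-0.0, -0.034, 0.999, 0.0]
contact_force: [0.2, 0.6, -0.9]
width: 0.0161
gripper_force: 98.1
clock: 49.25
position: [0.4958, -0.0701, 0.0703]
ee_rot: [0.003, -0.035, 0.999, -0.001]
contact_force: [0.1, -0.2, -2.7]
width: 0.0166
gripper_force: 98.1
```

```bash

python3 -m inch '[{"claw":-1,"travel":[0.1,0.007,0],"turn":0},{"claw":-1,"travel":[0.2,0.014,0],"turn":0},{"claw":-1,"travel":[0.3,0.021,0],"turn":0},{"claw":-1,"travel":[0.4,0.028,0],"turn":0},{"claw":-1,"travel":[0.48,0.034,0],"turn":0}]'
python3 -m inch '[{"claw":-1,"travel":[0.05,0.0035,0],"turn":0},{"claw":-1,"travel":[0.1,0.007,0],"turn":0},{"claw":-1,"travel":[0.15,0.01,0],"turn":0},{"claw":-1,"travel":[0.18,0.012,0],"turn":0},{"claw":-1,"travel":[0.18,0.012,0],"turn":0}]'
```

```text
clock: 49.75
position: [0.5873, -0.0626, 0.0695]
ee_rot: [-0.001, -0.035, 0.999, 0.0]
contact_force: [-1.4, -0.5, -1.1]
width: 0.0164
gripper_force: 98.0
clock: 50.25
position: [0.6245, -0.0606, 0.0697]
ee_rot: [0.001, -0.035, 0.999, -0.0]
contact_force: [0.4, -0.5, -1.4]
width: 0.0161
gripper_force: 98.1
```

```bash

python3 -m inch '[{"claw":-1,"travel":[0.02,0.001,0],"turn":0},{"claw":-1,"travel":[0.04,0.003,0],"turn":0},{"claw":-1,"travel":[0.04,0.003,0],"turn":0},{"claw":-1,"travel":[0.04,0.003,0],"turn":0}]'
python3 -m inch '[{"claw":-1,"travel":[0.02,0.001,0],"turn":0},{"claw":-1,"travel":[0.04,0.003,0],"turn":0},{"claw":-1,"travel":[0.04,0.003,0],"turn":0},{"claw":-1,"travel":[0.04,0.003,0],"turn":0}]'
```

```text
clock: 50.65
position: [0.6317, -0.06, 0.0697]
ee_rot: [0.0, -0.034, 0.999, -0.0]
contact_force: [-0.3, -0.2, -1.6]
width: 0.0163
gripper_force: 98.1
clock: 51.05
position: [0.6322, -0.0593, 0.0681]
ee_rot: [-0.008, -0.035, 0.999, 0.001]
contact_force: [-13.1, -2.0, 1.6]
width: 0.0164
gripper_force: 98.5
```

```bash

python3 -m inch '[{"claw":-1,"travel":[-0.05,-0.003,0],"turn":0},{"claw":-1,"travel":[-0.09,-0.006,0],"turn":0},{"claw":-1,"travel":[-0.09,-0.006,0],"turn":0},{"claw":-1,"travel":[-0.09,-0.006,0],"turn":0}]'
python3 -m inch '[{"claw":-1,"travel":[0,0,0.05],"turn":0},{"claw":-1,"travel":[0,0,0.1],"turn":0},{"claw":-1,"travel":[0,0,0.15],"turn":0},{"claw":-1,"travel":[0,0,0.175],"turn":0},{"claw":-1,"travel":[0,0,0.175],"turn":0}]'
```

```text
clock: 51.45
position: [0.622, -0.0606, 0.0701]
ee_rot: [0.001, -0.034, 0.999, -0.0]
contact_force: [1.1, 0.7, -1.3]
width: 0.016
gripper_force: 98.1
clock: 51.95
position: [0.6222, -0.0606, 0.1062]
ee_rot: [0.001, -0.035, 0.999, -0.0]
contact_force: [0.5, -0.0, -1.2]
width: 0.0162
gripper_force: 98.1
```

```bash

python3 -m inch '[{"claw":-1,"travel":[-0.08,-0.006,0],"turn":0},{"claw":-1,"travel":[-0.16,-0.011,0],"turn":0},{"claw":-1,"travel":[-0.24,-0.017,0],"turn":0},{"claw":-1,"travel":[-0.32,-0.022,0],"turn":0},{"claw":-1,"travel":[-0.4,-0.028,0],"turn":0}]'
python3 -m inch '[{"claw":-1,"travel":[0,0,0.15],"turn":0},{"claw":-1,"travel":[0,0,0.3],"turn":0},{"claw":-1,"travel":[0,0,0.37],"turn":0},{"claw":-1,"travel":[0,0,0.37],"turn":0}]'
python3 - <<'E'
from h import *
s=get_state();print(s['position'],yaw())
g=s["position"]; ex=np.array([.9976,.0698,0]); gr=g-.0025*ex-[0,0,.0044]
P=[gr+.125*ex,gr+.125*ex-[0,0,.045],gr-.05*ex,gr+.05*ex]
for n in("scene","side"):
    im,c=grab(n,n+"30.png"); print(n,proj(c,P).round(1).tolist())
    for st,ce,_ in blobs(im,"orange",25,600): print(st,ce)
    # brass
    m=cv2.inRange(cv2.cvtColor(im,cv2.COLOR_BGR2HSV),(14,90,30),(28,255,220)); k,l,stt,cee=cv2.connectedComponentsWithStats(cv2.morphologyEx(m,cv2.MORPH_CLOSE,np.ones((3,3))))
    for i in range(1,k):
        Q=onplane(c,cee[i],.042)[0]
        if stt[i,4]>10 and .4<Q[0]<.85 and -.2<Q[1]<.1: print("brass",n,stt[i],Q.round(3))
# change of eye region against start
a=cv2.imread("pics/side0.png"); b=cv2.imread("pics/side30.png"); d=cv2.absdiff(a,b).max(2)[185:235,310:375]; print("diff",d.mean(),(d>40).sum())
E
```

```text
clock: 52.45
position: [0.5404, -0.0661, 0.1044]
ee_rot: [-0.0, -0.035, 0.999, 0.0]
contact_force: [0.2, -0.5, -1.2]
width: 0.0164
gripper_force: 98.1
clock: 52.85
position: [0.5427, -0.0664, 0.1809]
ee_rot: [0.002, -0.035, 0.999, -0.001]
contact_force: [0.8, -0.2, -1.7]
width: 0.0163
gripper_force: 98.1
[ 0.54266339 -0.06644669  0.18088485] 93.95853944543539
scene [[301.5, 220.0], [300.9, 228.9], [244.9, 189.5], [276.5, 206.5]]
[228, 0, 18, 10, 93] [235.5   2.7]
[376, 117, 16, 16, 188] [383.3 124.9]
[263, 194, 15, 16, 131] [269.8 201.7]
side [[312.9, 178.8], [312.0, 193.4], [255.2, 201.1], [289.3, 187.9]]
[282, 187, 7, 8, 29] [285.7 191.6]
[256, 194, 14, 9, 49] [264.  197.8]
[433, 406, 22, 14, 175] [441.4 414.6]
diff 1.388923076923077 0
```

```bash

python3 -m inch '[{"claw":-1,"travel":[0,-0.15,0],"turn":0},{"claw":-1,"travel":[0,-0.35,0],"turn":0},{"claw":-1,"travel":[0,-0.55,0],"turn":0},{"claw":-1,"travel":[0,-0.75,0],"turn":-0.034},{"claw":-1,"travel":[0,-0.95,0],"turn":-0.034}]'
python3 -m inch '[{"claw":-1,"travel":[0.0875,-0.2,0],"turn":0},{"claw":-1,"travel":[0.0875,-0.29,0],"turn":0},{"claw":-1,"travel":[0.0875,-0.29,-0.15],"turn":0},{"claw":-1,"travel":[0.0875,-0.29,-0.3],"turn":0},{"claw":-1,"travel":[0.0875,-0.29,-0.3],"turn":0}]'
python3 -m inch '[{"claw":-1,"travel":[0,0,0],"turn":0},{"claw":-1,"travel":[0,0,0],"turn":0}]'
python3 -c "
from h import *
s=get_state();print(s['position'],yaw())"
```

```text
clock: 53.45
position: [0.5402, -0.257, 0.1765]
ee_rot: [-0.002, 0.02, 1.0, 0.001]
contact_force: [-0.0, -0.1, -2.0]
width: 0.0161
gripper_force: 98.1
clock: 53.95
position: [0.5549, -0.3115, 0.1126]
ee_rot: [-0.005, 0.019, 1.0, 0.004]
contact_force: [-0.2, 0.6, -1.3]
width: 0.016
gripper_force: 98.2
clock: 54.15
position: [0.5596, -0.3143, 0.1198]
ee_rot: [0.001, 0.019, 1.0, -0.0]
contact_force: [0.5, -0.4, -0.5]
width: 0.0162
gripper_force: 98.2
[ 0.55955035 -0.31426124  0.11978186] 87.86581950707168
```

```bash

python3 -m inch '[{"claw":-1,"travel":[0.003,-0.001,-0.07],"turn":0},{"claw":-1,"travel":[0.003,-0.001,-0.14],"turn":0},{"claw":-1,"travel":[0.003,-0.001,-0.2],"turn":0},{"claw":-1,"travel":[0.003,-0.001,-0.25],"turn":0},{"claw":-1,"travel":[0.003,-0.001,-0.25],"turn":0}]'
python3 -m inch '[{"claw":-1,"travel":[0,0,0],"turn":0},{"claw":0,"travel":[0,0,0],"turn":0},{"claw":0,"travel":[0,0,0],"turn":0},{"claw":0,"travel":[0,0,0],"turn":0},{"claw":0,"travel":[0,0,0],"turn":0}]'
python3 -m inch '[{"claw":0,"travel":[0,0,0.2],"turn":0},{"claw":0,"travel":[0,0,0.4],"turn":0},{"claw":0,"travel":[0,0,0.6],"turn":0},{"claw":0,"travel":[0,0,0.9],"turn":0},{"claw":0,"travel":[0,0,0.95],"turn":0}]'
python3 -m inch '[{"claw":0,"travel":[0,0,0],"turn":0},{"claw":0,"travel":[0,0,0],"turn":0},{"claw":0,"travel":[0,0,0],"turn":0}]'
python3 - <<'E'
from h import *
print(get_state()["position"]); im,c=grab("wrist","w31.png"); hsv=cv2.cvtColor(im,cv2.COLOR_BGR2HSV)
m=cv2.inRange(hsv,(3,130,30),(18,255,255)); m[:,:230]=0; m[:,340:]=0; m[300:]=0
p=np.argwhere(m)[:,::-1]; print(len(p),p.min(0),p.max(0),"rect",cv2.minAreaRect(onplane(c,p,.077)[:,:2].astype(np.float32)))
a=cv2.imread("pics/side0.png"); b,cs=grab("side","side32.png"); d=cv2.absdiff(a,b).max(2)
print("eye diff",d[185:235,310:375].mean(),"rod diff",d[260:325,300:390].mean(),(d[260:325,300:390]>40).sum())
print("tray diff",(d[160:200,170:265]>40).sum(), "mug",(d[295:360,390:450]>40).sum(),"bottle",(d[125:162,210:235]>40).sum(),"mouse",(d[380:420,280:360]>40).sum())
E
```

```text
clock: 54.65
position: [0.5591, -0.314, 0.0693]
ee_rot: [-0.0, 0.019, 1.0, 0.0]
contact_force: [-2.1, 1.5, 6.7]
width: 0.0164
gripper_force: 99.1
clock: 55.15
position: [0.5594, -0.3143, 0.0682]
ee_rot: [-0.0, 0.019, 1.0, 0.0]
contact_force: [0.0, 0.2, 0.6]
width: 0.0427
gripper_force: 0.0
clock: 55.65
position: [0.561, -0.3154, 0.2641]
ee_rot: [0.004, 0.019, 1.0, -0.002]
contact_force: [0.1, -0.3, 0.1]
width: 0.0425
gripper_force: 0.0
clock: 55.95
position: [0.5585, -0.3137, 0.2563]
ee_rot: [-0.002, 0.019, 1.0, 0.001]
contact_force: [-0.8, -0.1, -0.1]
width: 0.0424
gripper_force: 0.0
[ 0.55850188 -0.31368152  0.25633804]
969 [272 131] [288 230] rect ((0.5567532181739807, -0.3138431906700134), (0.015938159078359604, 0.0968862920999527), 87.83179473876953)
eye diff 21.50769230769231 rod diff 16.66017094017094 798
tray diff 242 mug 0 bottle 0 mouse 0
```

```bash

python3 -m inch '[{"claw":0,"travel":[-0.1,0.25,0.1],"turn":0},{"claw":0,"travel":[-0.2,0.5,0.2],"turn":0},{"claw":0,"travel":[-0.3,0.75,0.3],"turn":0},{"claw":0,"travel":[-0.4,1,0.3],"turn":0},{"claw":0,"travel":[-0.4,1,0.3],"turn":0}]'
python3 -m inch '[{"claw":0,"travel":[0,0.25,0],"turn":0},{"claw":0,"travel":[0,0.5,0],"turn":0},{"claw":0,"travel":[0,0.5,0],"turn":0},{"claw":0,"travel":[0,0.5,0],"turn":0}]'
python3 - <<'E'
from h import *
a=cv2.imread("pics/side0.png"); b,cs=grab("side","side33.png"); d=cv2.absdiff(a,b).max(2)
for n,(y0,y1,x0,x1) in dict(eye=(185,235,310,375),rod=(260,325,300,390)).items(): print(n,d[y0:y1,x0:x1].mean(),(d[y0:y1,x0:x1]>40).sum())
a=cv2.imread("pics/scene0.png"); b,cs=grab("scene","scene33.png"); d=cv2.absdiff(a,b).max(2); print("scene rod",d[265:330,185:255].mean(),(d[265:330,185:255]>40).sum())
E
```

```text
clock: 56.55
position: [0.4773, -0.111, 0.3186]
ee_rot: [-0.001, 0.018, 1.0, 0.001]
contact_force: [0.4, -0.7, -0.5]
width: 0.0429
gripper_force: 0.0
clock: 56.95
position: [0.479, -0.0132, 0.3178]
ee_rot: [-0.001, 0.017, 1.0, -0.0]
contact_force: [0.2, -0.4, -0.2]
width: 0.0428
gripper_force: 0.0
eye 2.722769230769231 0
rod 6.182564102564102 3
scene rod 8.595164835164836 189
```

```bash
python3 - <<'E'
from h import *
for n in("scene","side"):
    for f in("0","33"):
        im=cv2.imread(f"pics/{n}{f}.png")
        for st,ce,_ in blobs(im,"orange",100,600):
            if ce[1]>250 and ce[0]<400: print(n,f,st,ce)
a=cv2.imread("pics/scene0.png");b=cv2.imread("pics/scene33.png"); d=cv2.absdiff(a,b).max(2)[265:330,185:255]; q=np.argwhere(d>40); print(q.min(0),q.max(0),q.mean(0))
E
```

```text
scene 0 [194, 275, 31, 28, 280] [208.9 288.2]
scene 33 [193, 276, 31, 28, 278] [208.3 289. ]
side 0 [316, 277, 40, 24, 415] [335.9 288.3]
side 33 [317, 277, 40, 25, 408] [336.9 289. ]
[9 8] [63 64] [31.68253968 31.51322751]
```

Rod within about 2–3 mm of its start, drawer home, tray flat: handing in.

```bash
python3 -c "
from rig import ticket
print(ticket.sign_off())"
```

```text
the job is handed in; nothing more can be done
None
```

The job is handed in; the hand-in gave no verdict. By my last camera checks, all six cases are in the drawer, which is pushed home, the tray lies flat on its mat, the rod is in its cradle within about 3 mm of where it started, and the bottle, mug and mouse had not moved.

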